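# Close up the slow cooker and snap its lid clamps over

### The arm

A 6-joint arm with a two-finger parallel gripper is mounted at the origin on a cart in front of the work surface, level with it; the furniture and walls round the work are solid. World frame = base frame: x ahead of the robot, y to its left, z up, the work surface at z = 0. Lengths are in m, angles in rad, forces in N, time in s.
With the tool pointing down it reaches from about 0.35 to 0.95 m from the base axis. Payload 17.4 kg.
Tool frame: the origin (TCP) lies at the very end of the fingers, on their centre line; the grasp point (between the pads) lies 19 mm behind it (tcp_to_grasp is the distance from the TCP to the grasp point, in m); z points along the fingers, x is the direction in which the jaws open and shut, and the axes are right-handed (so a half turn about z gives the same grasp; the last joint's range is limited). The gripper opens to 93 mm and grips with 3 to 60 N. Pads are 15 mm wide; open, the fingers measure 128 mm over their backs; the gripper's body (75 mm by 188 mm) begins 65 mm behind the grasp point.
Start: joints at [-1.217, 0.116, 1.442, -0, 1.584, -0.038], TCP at [0.258, -0.624, 0.219] pointing down, gripper open.
Joint ranges: [-2.83, 2.83], [-0.83, 2.19], [0.07, 2.5], [-1.14, 4.28], [0.01, 3], [-2.97, 2.97]. Speed limits (rad/s): [1.89, 1.89, 2.22, 3.14, 3.14, 3.14].

### API

Orientations are given as a unit quaternion [x, y, z, w].
In Python, from workcell import state, camera, finish_job, spot_in, tcp_to_grasp gives the robot as it stands.
- The arm moves only by the tool send_rows, never from a script. Its argument "deltas" is one flat list of numbers, 7 for each row, row after row: the shift along the world's x, y, z in units of 15 cm (1.0 is 15 cm), then the turn, a rotation vector about the world's x, y, z in units of 2 rad (1.0 is 2 rad), then the opening, from -1 (shut) to 1 (fully open), so that 0 is half open. A call has 1 to 12 rows; each row shifts and turns the commanded pose from where the row before left it; what a row does not reach is not made up. A row lasts 1/12 s, in which the tool goes at most 41.7 mm and 7.16 degrees, less where a joint would pass 70% of its speed; a pose out of reach is approached as far as the arm can. A call with a number of a shift or a turn outside -1 to 1 is refused whole. A call with a gripper value outside its range is refused whole. The fingers move at their own pace and stop on an object; "grip_force" is the grip in N (left out, the last holds). Time passes only in rows, so rows that do not move let the fingers close. It gives the time, the measured TCP pose, the force and the opening at its end, in the units of the state.
- state(): the state, without advancing time (a new reading comes with each control period).
- camera(name): name is "side" or "top" or "wrist"; returns a dict with "frame" (420x560x3 uint8, blue, green, red), "intrinsics" (3x3 intrinsics, pixels), "world_from_camera" (4x4, takes a point from camera to world coordinates). Camera axes: x right, y up, looking along -z (the intrinsics and any distortion apply to the point x, -y, -z); pixel columns grow to the right and rows downward; lengths in m; the calibration is good to about 2 mm. A picture is of the moment at which its call begins. There is no depth.
- finish_job(): hands the job in, once; it reports no verdict.
Trained networks look in a picture, given as the dict that the camera call returned (one of the last four; its "shot" number tells which), for a name from the list of things; names that differ only in an ending like _2 or _b are one class to them, and where a whole thing is asked for, a point or a joint stands for the part that bears it (a point fixed in the world has none). Each returns a list of dicts, best first, with "p" (0 to 1); they miss things now and then, are a little off and sometimes report something else, mostly with a low value. They report only what shows in the picture. A call takes as long as a camera call.
- spot_in(picture, label): "xyz" ([x, y, z] in m, in world coordinates, good to about 4 mm: the middle of the surface that is visible of it).
The state is a dict: "time_s": time; "qpos": joint angles; "dq": joint speeds; "effort": joint torques, N m; "tool_pos": TCP position; "eef_rot": TCP orientation; "contact_force": force on the tool from outside, world axes, zero at the start; "ft_torque": the same for the moment, N m; "grip_width": opening from 0.0 (shut) to 1.0 (fully open).
Only numpy, scipy, OpenCV 4.12 (cv2) and the standard library are available. Lean on these libraries where they do the work, as an engineer would, in place of code of your own. Each camera call takes 0.05 s, during which the arm holds its last target.

### The job

Close up the slow cooker for carrying: throw back any side clamp that lies over its mouth, take the washed lid out of the plate rack and lay it flat on the worktop, knob up, and let go of it. Then take it by the knob, set it fully home and level on the cooker, and push both clamps over centre so that they snap onto the lid. Leave everything else standing where it is.

Things in the scene. Friction and masses are not known exactly. Their poses are not given: they have to be found in the camera images.
- cooker: Slow cooker, fixed: red drum 168 mm across, white crock with a flat rim 160 mm across, its top 135 mm above the worktop. Origin at the centre of the underside, z up; black heat dial on its -x side (to 100 mm from the axis). A side clamp with black lug each side (lug to 115 mm from the axis, under 127 mm high): clamp_a at +y, clamp_b at -y. Thrown-back clamps reach 120 mm from the axis.
- mouth (a point): Centre of the cooker's mouth (137 mm wide), level with the top of the rim, 135 mm above the worktop; axes as the cooker's. The seated lid's origin is 5 mm below this point.
- lid: White lid, 0.18 to 0.29 kg: flange 160 mm wide, 6 mm thick; under it a dark tapered step 127 mm wide, 5 mm deep, that drops into the mouth; above it a dome 110 mm wide, then a black knob. Origin at the centre of the step's underside, z out through the knob: flange top at z 11 mm, dome top 19, knob top 49. Starts on edge in the rack, z level along the rack's -x; highest edge 169 mm above the worktop.
- knob (a point): Point on the lid's axis in the wide part of the knob, 38 mm from the lid's origin. The knob is 34 mm across from 31 to 45 mm above the lid's origin; its neck below is 22 mm across.
- clamp_a (a joint): Clamp on the cooker's +y side: steel lever 44 mm wide, black tip, a nose that grips the lid's flange. Over-centre spring: 0 = thrown back (leaning 23 degrees outward), 0.6 rad = thrown in (11 degrees inward), dead centre 0.3; it flies to the nearer end and stays (about 3 N at the tip starts it). Closed on the lid it reads about 0.55. Thrown in without the lid it blocks the mouth. May start either way.
- clamp_b (a joint): The same clamp on the cooker's -y side; same values.
- clamp_a_tip (a point): Tip of clamp_a's lever, 50 mm from its hinge, 10 mm thick. Thrown back: 113 mm from the cooker's axis, 166 mm above the worktop. Thrown in: 84 mm and 169 mm; the nose then sticks 20 mm inward of the hinge, 141 to 148 mm above the worktop. A level push close below the tip throws it; at dead centre the tip is 99 mm from the axis.
- clamp_b_tip (a point): Tip of clamp_b's lever; as for clamp_a.
- clamp_a_hinge (a point): Hinge of clamp_a: 94 mm from the cooker's axis, 120 mm above the worktop; the hinge line is tangential (the cooker's x).
- clamp_b_hinge (a point): Hinge of clamp_b; as for clamp_a.
- rack: Bamboo plate rack, fixed: two rails along its x with rows of dowels, 57 mm high, at y = +50 and -50 mm; footprint 176 (x) by 150 mm (y). Origin at the centre of its underside. The lid stands between the middle dowels, in the plane x = 0, and comes out straight up (50 mm of lift clears the dowels).
- saucer: Blue saucer, 130 mm across, 11 mm thick, standing in the rack 63 mm behind the lid (rack's +x side), top edge 134 mm above the worktop; origin at the centre of its foot. A bystander: leave it where it is.
- onion: brown onion, about 69 mm wide, 74 mm high; origin at its underside. A bystander: leave it where it is.
- lemon: yellow lemon, 71 x 53 x 51 mm; origin at its underside. A bystander: leave it where it is.
- tuna_tin: flat green and gold tin, 86 mm across, 40 mm high; origin at its underside. A bystander: leave it where it is.
- egg_timer: red and white kitchen timer, 59 mm wide, 52 mm high; origin at its underside. A bystander: leave it where it is.
- honey_jar: honey jar with grey lid, 71 mm wide, 110 mm high; origin at its underside. A bystander: leave it where it is.
- tape_roll: roll of beige tape lying flat, 96 mm across, 25 mm high; origin at its underside. A bystander: leave it where it is.
- pen: green pen lying on the worktop, 145 mm long along its own y; origin at its underside. A bystander: leave it where it is.
- spice_red: spice jar with red cap, 45 mm wide, 106 mm high; origin at its underside. A bystander: leave it where it is.
- toaster: Steel and black toaster at the back, fixed, 164 (x) x 287 (y) x 180 mm high; origin at its underside.
- kettle: Red kettle on its base at the back left, fixed, about 163 x 226 mm, top 236 mm above the worktop; origin at its underside.

How it is judged:
By the outcome, as a careful person would: the job done as asked, in the order asked, and still so for the second after the job is handed in, with the robot touching nothing.
It also fails if it takes over 72 s, if anything falls off the work surface, if the arm or the gripper's body presses on something with over 40 N, if the wrist force passes 120 N, or if a joint passes its speed limit or range.

## Working session

There is one attempt and no reset: what is moved stays moved. The work goes in short steps, Python scripts to look and compute and a tool call to move; the robot and the scene stay as the last step left them, time stands still between calls to the robot, and variables do not carry over. Pictures are saved under pics/ and viewed, and the job is handed in when it is done.

Besides the shell and the picture viewer there is one more tool, called after ">>>" by a JSON object that holds its "op" and its "data". send_rows: Moves the arm, as the interface text tells. Its arguments: {"type":"object","properties":{"deltas":{"type":"array"},"grip_force":{"type":"number"}},"required":["deltas"]}

```bash
ls; mkdir -p pics; python3 - <<'E'
from workcell import state,camera,spot_in,tcp_to_grasp
import cv2
s=state();print(s)
print(tcp_to_grasp)
import pickle
for n in("top","side","wrist"):
    c=camera(n);cv2.imwrite(f"pics/{n}0.png",c["frame"]);print(n,c["intrinsics"],c["world_from_camera"].round(3) if hasattr(c["world_from_camera"],'round') else c["world_from_camera"])
    if n=='wrist':continue
    for l in("cooker","lid","knob","clamp_a_tip","clamp_a_hinge","clamp_a","rack","saucer","mouth","tuna_tin","onion","lemon","egg_timer","honey_jar","tape_roll","pen","spice_red","toaster","kettle"):
        try:print(n,l,[(round(d["p"],2),[round(float(v),3) for v in d["xyz"]]) for d in spot_in(c,l)][:3])
        except Exception as e:print(n,l,e)
print(state()["time_s"])
E
```

```text
pics
{'time_s': 0.0, 'qpos': array([-1.21680407e+00,  1.16486100e-01,  1.44230358e+00, -1.45513095e-05,
        1.58400482e+00, -3.77973341e-02]), 'dq': array([-1.00178214e-04,  4.99636565e-04, -3.71525205e-06,  1.56981418e-05,
       -5.76994998e-04,  4.38822966e-04]), 'effort': array([ 1.13135546e-03, -7.21257448e+01, -6.22607088e+01,  7.79425423e-02,
        2.38103571e-02, -8.72346573e-05]), 'tool_pos': array([ 0.25765661, -0.62365003,  0.21788132]), 'eef_rot': array([ 8.31216682e-01, -5.55948258e-01, -4.90786330e-04, -3.46828632e-04]), 'contact_force': array([-0.03657914, -0.36758817, -0.73356243]), 'ft_torque': array([-0.03256282,  0.01434108, -0.02534426]), 'grip_width': 1.001533751084727}
0.0188
top [[461.42335544   0.         276.67979968]
 [  0.         461.42335544 219.07913321]
 [  0.           0.           1.        ]] [[ 0.456  0.862 -0.221  0.234]
 [-0.89   0.44  -0.117 -0.203]
 [-0.003  0.25   0.968  1.501]
 [ 0.     0.     0.     1.   ]]
top cooker [(0.56, [0.527, 0.276, 0.115])]
top lid [(0.97, [0.505, -0.285, 0.119]), (0.49, [0.518, 0.385, 0.147]), (0.35, [0.338, 0
[... 1717 characters left out ...]
, (0.28, [0.555, 0.181, 0.15])]
side mouth [(0.91, [0.524, 0.251, 0.122])]
side tuna_tin []
side onion []
side lemon []
side egg_timer [(0.66, [0.624, -0.066, 0.041])]
side honey_jar [(0.67, [0.621, 0.039, 0.08])]
side tape_roll [(0.58, [0.425, -0.48, 0.025])]
side pen [(0.52, [0.392, 0.456, 0.007])]
side spice_red [(0.77, [0.676, 0.352, 0.071])]
side toaster [(0.67, [0.72, -0.065, 0.161])]
side kettle [(0.77, [0.705, 0.227, 0.179])]
wrist [[316.55613788   0.         277.06365281]
 [  0.         316.55613788 211.41262249]
 [  0.           0.           1.        ]] [[ 0.382  0.882  0.278  0.334]
 [-0.924  0.364  0.116 -0.592]
 [ 0.001 -0.301  0.954  0.384]
 [ 0.     0.     0.     1.   ]]
2.05
```

View pics/top0.png

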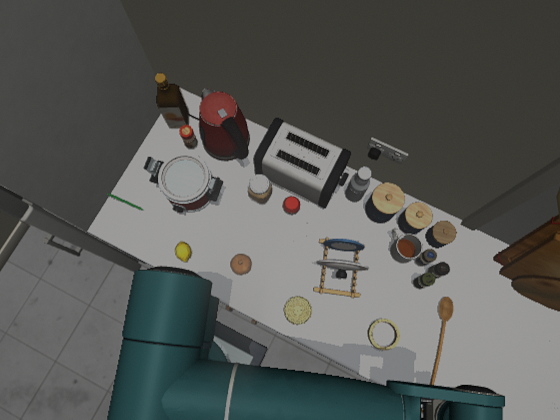

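View pics/side0.png

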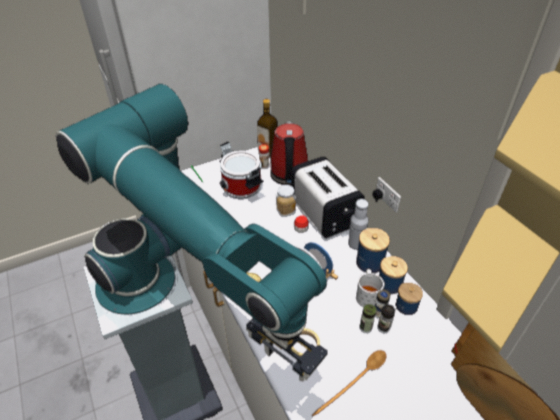

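```bash
cat > h.py <<'E'
import numpy as np,cv2
from workcell import *
def ray(c,u,v):
    K=np.array(c["intrinsics"]);T=np.array(c["world_from_camera"])
    d=np.array([(u-K[0,2])/K[0,0],-(v-K[1,2])/K[1,1],-1.]);return T[:3,3],T[:3,:3]@d
def at_z(c,u,v,z):
    o,d=ray(c,u,v);return o+d*(z-o[2])/d[2]
def proj(c,p):
    K=np.array(c["intrinsics"]);T=np.array(c["world_from_camera"])
    q=(np.atleast_2d(p)-T[:3,3])@T[:3,:3];return np.c_[K[0,0]*q[:,0]/-q[:,2]+K[0,2],K[1,1]*-q[:,1]/-q[:,2]+K[1,2]]
def crop(c,u0,v0,u1,v1,k,name,pts=[]):
    f=cv2.resize(c["frame"][v0:v1,u0:u1],None,fx=k,fy=k,interpolation=cv2.INTER_CUBIC)
    for p,col in pts:
        for u,v in proj(c,p): cv2.circle(f,(int((u-u0+.5)*k),int((v-v0+.5)*k)),2,col,-1)
    cv2.imwrite("pics/"+name,f)
def circ(c,r,z,n=48):
    a=np.linspace(0,2*np.pi,n,endpoint=False);return np.c_[c[0]+r*np.cos(a),c[1]+r*np.sin(a),0*a+z]
E
python3 - <<'E'
from h import *
import pickle
c=camera("top");s=camera("side")
pickle.dump((c,s),open("c0.pkl","wb"))
crop(c,120,130,260,230,5,"t1.png",[(circ((.527,.276),.08,.135),(0,255,0))])
crop(s,190,120,300,210,6,"s1.png",[(circ((.527,.276),.08,.135),(0,255,0))])
crop(c,290,210,400,310,6,"t2.png")
E
```

```text
(no output)
```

View pics/t1.png

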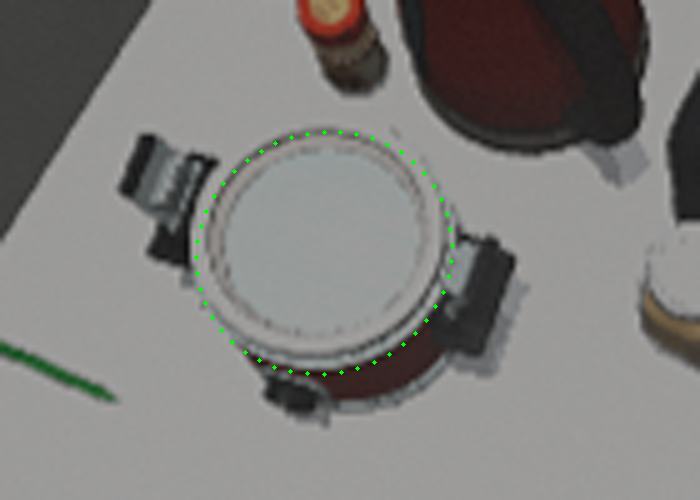

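View pics/s1.png

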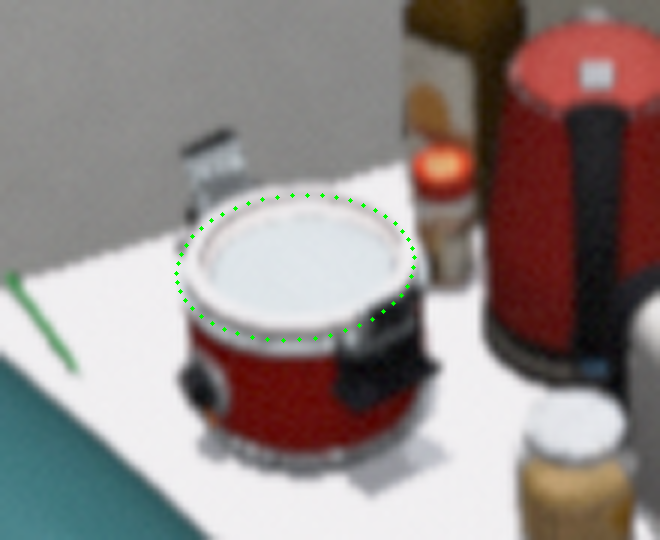

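View pics/t2.png

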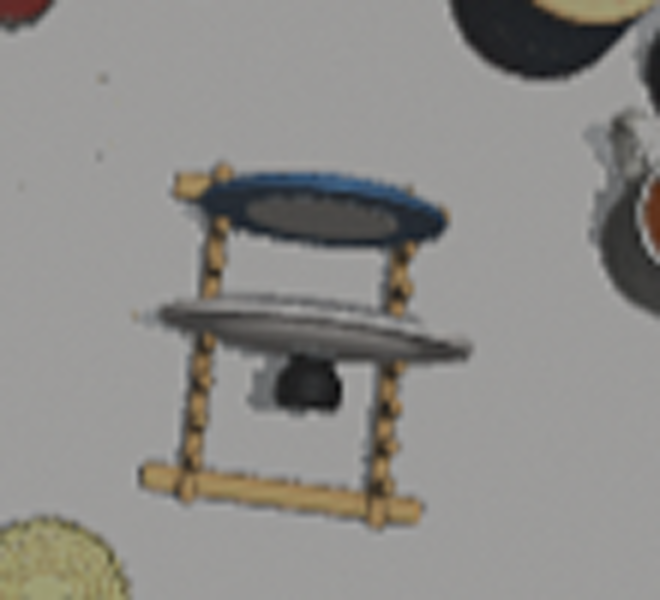

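```bash
cat > m.py <<'E'
from h import *
import pickle
c,s=pickle.load(open("c0.pkl","rb"))
print("dial",at_z(c,120+290/5,130+390/5,.06))
def model(cx,cy,yaw):
    R=np.array([[np.cos(yaw),-np.sin(yaw)],[np.sin(yaw),np.cos(yaw)]])
    def W(p): p=np.atleast_2d(np.array(p,float)); return np.c_[p[:,:2]@R.T+[cx,cy],p[:,2]]
    out=[(circ((cx,cy),.08,.135),(0,255,0)),(circ((cx,cy),.0685,.135),(0,200,200))]
    for sg in(1,-1):
        for (r,z,col) in((.113,.166,(255,0,0)),(.084,.169,(0,0,255)),(.094,.12,(255,0,255))):
            out.append((W([[x,sg*r,z] for x in(-.022,-.011,0,.011,.022)]),col))
    out.append((W([[-.1,0,.06]]),(0,255,255)))
    return out
if __name__=="__main__":
    import sys
    a=[float(v) for v in sys.argv[1:]]
    m=model(*a)
    crop(c,120,130,260,230,5,sys.argv[0]+"t.png",m)
    crop(s,190,120,300,210,6,sys.argv[0]+"s.png",m)
E
python3 m.py .532 .281 .17
```

```text
dial [0.44982672 0.27240591 0.06      ]
```

View pics/m.pyt.png

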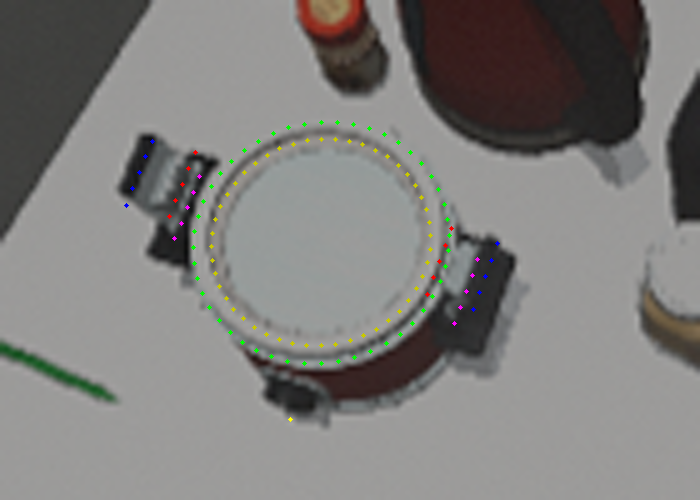

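View pics/m.pys.png

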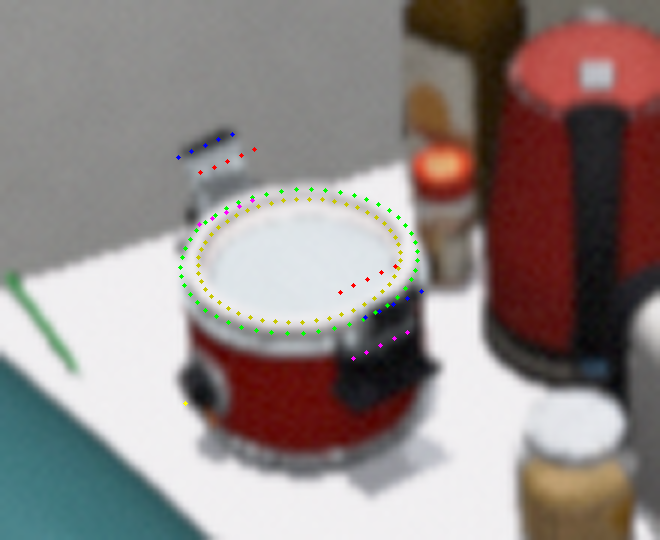

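```bash
python3 - <<'E'
from h import *
import pickle
c,s=pickle.load(open("c0.pkl","rb"))
L=at_z(c,290+158/6,210+315/6,.09);R=at_z(c,290+472/6,210+352/6,.09)
print(L,R,np.linalg.norm(L-R),(L+R)/2,np.degrees(np.arctan2(*(L-R)[1::-1])))
print("knobface",at_z(c,290+310/6,210+400/6,.089))
# rails at z=.057: dowel tops ; end bar
for u,v in((145,475),(420,512),(220,170),(190,480),(378,515),(180,185)):
    print(at_z(c,290+u/6,210+v/6,.03))
E
```

```text
[ 0.4881798  -0.20528491  0.09      ] [ 0.5440934  -0.35664849  0.09      ] 0.16136067342483784 [ 0.5161366 -0.2809667  0.09     ] 110.27419379403257
knobface [ 0.48428979 -0.29336062  0.089     ]
[ 0.41924557 -0.23641349  0.03      ]
[ 0.46766795 -0.37360003  0.03      ]
[ 0.58568584 -0.20069108  0.03      ]
[ 0.42769139 -0.25869091  0.03      ]
[ 0.45619805 -0.35460002  0.03      ]
[ 0.56833539 -0.18497931  0.03      ]
```

>>> {"op": "send_rows", "data": {"deltas": [0.06, 0.16, 0.02, 0, 0, -0.018, 1, 0.06, 0.16, 0.02, 0.0151, -0.0409, 0, 1, 0.06, 0.16, 0.02, 0.0151, -0.0409, 0, 1, 0.06, 0.16, 0.02, 0.0151, -0.0409, 0, 1, 0.06, 0.16, 0, 0.0151, -0.0409, 0, 1, 0.06, 0.16, 0, 0.0151, -0.0409, 0, 1, 0.06, 0.16, 0, 0.0151, -0.0409, 0, 1, 0.06, 0.16, 0, 0.0151, -0.0409, 0, 1, 0.06, 0.16, 0, 0.0151, -0.0409, 0, 1, 0.06, 0.16, 0, 0.0151, -0.0409, 0, 1, 0.06, 0.16, 0, 0.0151, -0.0409, 0, 1, 0.06, 0.16, 0, 0.0151, -0.0409, 0, 1]}}

```text
time_s: 3.15
tool_pos: [0.366, -0.335, 0.2311]
eef_rot: [0.728, -0.506, 0.266, -0.379]
contact_force: [-0.2, -0.3, 0.0]
grip_width: 0.997
```

```bash
cat >> h.py <<'E'
from scipy.spatial.transform import Rotation as Ro
def st():
    s=state();R=Ro.from_quat(s["eef_rot"]).as_matrix()
    print("t",round(s["time_s"],2),"tcp",s["tool_pos"].round(4),"x",R[:,0].round(3),"z",R[:,2].round(3),"q",s["qpos"].round(2),"F",s["contact_force"].round(1),"g",round(s["grip_width"],3));return s,R
E
python3 - <<'E'
from h import *
st();c=camera("wrist");cv2.imwrite("pics/w1.png",c["frame"])
for l in("lid","knob","saucer"):print(l,[(round(d["p"],2),np.round(d["xyz"],3)) for d in spot_in(c,l)][:2])
O=np.array([.516,-.281,.089]);ax=np.array([-.938,-.347,0])
print(proj(c,[O+ax*.041,O,O+[0,0,.08]]))
E
```

```text
t 3.15 tcp [ 0.366  -0.335   0.2311] x [ 0.347 -0.938  0.003] z [ 0.771  0.283 -0.571] q [-1.32 -0.36  2.07  0.96  1.58 -0.17] F [-0.2 -0.3  0. ] g 0.997
lid [(0.63, array([ 0.51 , -0.286,  0.108])), (0.61, array([ 0.453, -0.305,  0.013]))]
knob [(0.95, array([ 0.506, -0.281,  0.107]))]
saucer [(0.76, array([ 0.581, -0.26 ,  0.118])), (0.64, array([ 0.508, -0.285,  0.11 ]))]
[[277.58595208 230.17466047]
 [277.54233874 202.89046479]
 [277.91597118 154.39192486]]
```

View pics/w1.png

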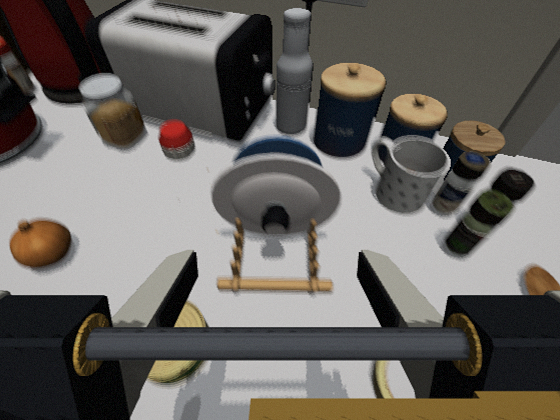

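```bash
python3 - <<'E'
from h import *
st();c=camera("wrist");crop(c,200,120,360,250,5,"w2.png")
print(at_z(c,276,143,.169),at_z(c,275,220,.089), at_z(c,213,192,.089),at_z(c,340,192,.089))
import pickle;pickle.dump(c,open("w2.pkl","wb"));st()
E
```

```text
t 3.35 tcp [ 0.3655 -0.336   0.2308] x [ 0.347 -0.938  0.002] z [ 0.767  0.283 -0.575] q [-1.32 -0.36  2.07  0.95  1.58 -0.17] F [-0.2 -0.7  0.2] g 1.005
[ 0.52991437 -0.27444146  0.169     ] [ 0.48825474 -0.2887432   0.089     ] [ 0.50181769 -0.1994728   0.089     ] [ 0.55835587 -0.35090182  0.089     ]
t 3.4 tcp [ 0.3656 -0.3365  0.2312] x [ 0.347 -0.938  0.003] z [ 0.767  0.282 -0.576] q [-1.32 -0.36  2.06  0.95  1.58 -0.17] F [ 0.7 -1.2  0.8] g 1.0
```

View pics/w2.png

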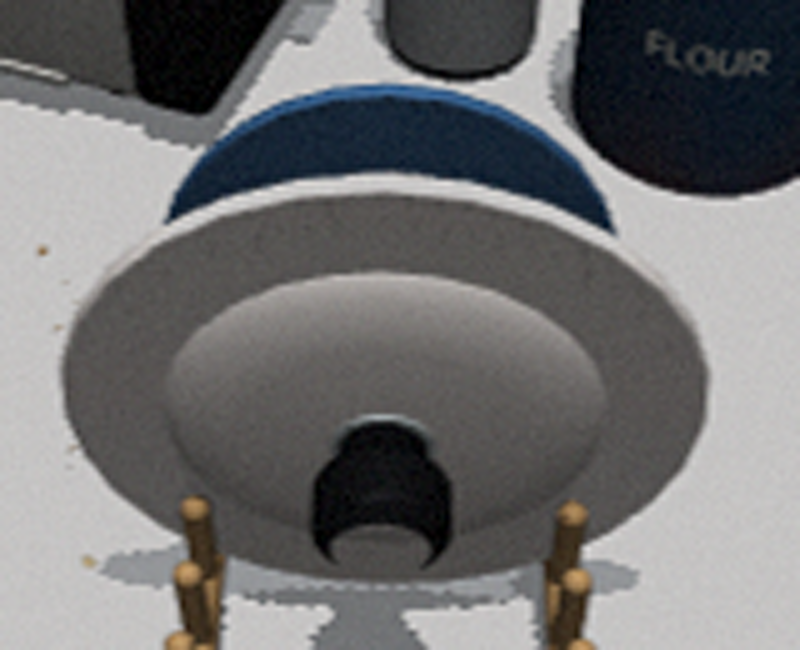

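>>> {"op": "send_rows", "data": {"deltas": [0, 0, -0.177, 0, 0, 0, 1, 0, 0, -0.177, 0, 0, 0, 1, 0.112, 0.041, -0.083, 0, 0, 0, 1, 0.112, 0.041, -0.083, 0, 0, 0, 1, 0.112, 0.041, -0.083, 0, 0, 0, 1, 0.112, 0.041, -0.083, 0, 0, 0, 1, 0.112, 0.041, -0.083, 0, 0, 0, 1, 0, 0, 0, 0, 0, 0, 1, 0, 0, 0, 0, 0, 0, 1]}}

```text
time_s: 4.15
tool_pos: [0.4503, -0.3052, 0.1154]
eef_rot: [0.729, -0.506, 0.264, -0.378]
contact_force: [-0.2, -0.1, 0.1]
grip_width: 0.999
```

```bash
python3 - <<'E'
from h import *
st();c=camera("wrist");cv2.imwrite("pics/w3.png",c["frame"])
O=np.array([.516,-.281,.089]);ax=np.array([-.938,-.347,0])
print(proj(c,[O+ax*.041,O,O+[0,0,.08]]))
E
```

```text
t 4.15 tcp [ 0.4503 -0.3052  0.1154] x [ 0.349 -0.937  0.002] z [ 0.767  0.285 -0.575] q [-1.12 -0.23  2.16  1.01  1.29 -0.25] F [-0.2 -0.1  0.1] g 0.999
[[276.8308516  242.17538335]
 [276.97014773 197.37144335]
 [277.28079439 108.77263783]]
```

View pics/w3.png

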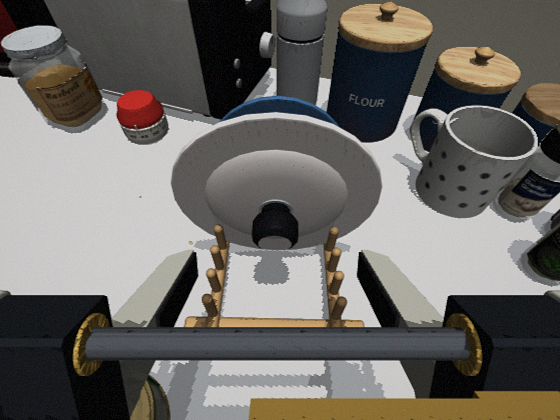

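>>> {"op": "send_rows", "data": {"deltas": [0.082, 0.03, -0.062, 0, 0, 0, 1, 0.082, 0.03, -0.062, 0, 0, 0, 1, 0.082, 0.03, -0.062, 0, 0, 0, 1, 0.082, 0.03, -0.062, 0, 0, 0, 1, 0, 0, 0, 0, 0, 0, 1, 0, 0, 0, 0, 0, 0, 1]}}

```text
time_s: 4.7
tool_pos: [0.4988, -0.2877, 0.0787]
eef_rot: [0.729, -0.506, 0.264, -0.378]
contact_force: [0.0, -0.5, 0.5]
grip_width: 1.003
```

>>> {"op": "send_rows", "data": {"deltas": [0, 0, 0, 0, 0, 0, -1, 0, 0, 0, 0, 0, 0, -1, 0, 0, 0, 0, 0, 0, -1, 0, 0, 0, 0, 0, 0, -1, 0, 0, 0, 0, 0, 0, -1, 0, 0, 0, 0, 0, 0, -1, 0, 0, 0, 0, 0, 0, -1, 0, 0, 0, 0, 0, 0, -1], "grip_force": 45}}

```text
time_s: 5.37
tool_pos: [0.4989, -0.2871, 0.0781]
eef_rot: [0.728, -0.506, 0.264, -0.378]
contact_force: [-0.1, 0.2, -1.1]
grip_width: 0.479
```

```bash
python3 - <<'E'
from h import *
st();c=camera("wrist");cv2.imwrite("pics/w4.png",c["frame"])
E
```

```text
t 5.37 tcp [ 0.4989 -0.2871  0.0781] x [ 0.348 -0.938  0.002] z [ 0.768  0.284 -0.574] q [-1.01 -0.15  2.16  1.06  1.16 -0.27] F [-0.1  0.2 -1.1] g 0.479
```

View pics/w4.png

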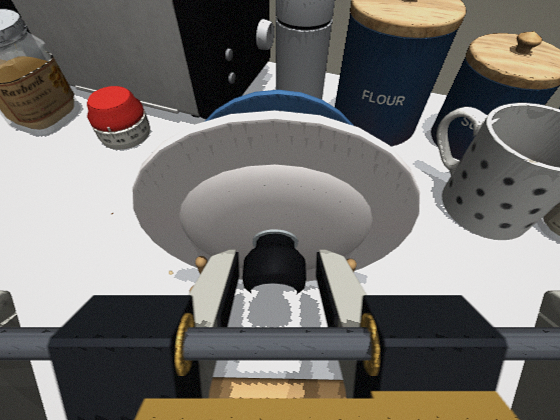

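Fingers are closing evenly about the knob; continue closing.

>>> {"op": "send_rows", "data": {"deltas": [0, 0, 0, 0, 0, 0, -1, 0, 0, 0, 0, 0, 0, -1, 0, 0, 0, 0, 0, 0, -1, 0, 0, 0, 0, 0, 0, -1, 0, 0, 0, 0, 0, 0, -1, 0, 0, 0, 0, 0, 0, -1], "grip_force": 55}}

```text
time_s: 5.92
tool_pos: [0.4989, -0.2866, 0.0783]
eef_rot: [0.729, -0.506, 0.264, -0.379]
contact_force: [-3.8, 6.0, 3.9]
grip_width: 0.343
```

>>> {"op": "send_rows", "data": {"deltas": [0, 0, 0.05, 0, 0, 0, -1, 0, 0, 0.07, 0, 0, 0, -1, 0, 0, 0.08, 0, 0, 0, -1, 0, 0, 0.1, 0, 0, 0, -1, 0, 0, 0.1, 0, 0, 0, -1, 0, 0, 0.1, 0, 0, 0, -1, 0, 0, 0.1, 0, 0, 0, -1]}}

```text
time_s: 6.5
tool_pos: [0.4989, -0.2872, 0.1702]
eef_rot: [0.729, -0.506, 0.265, -0.378]
contact_force: [0.3, -0.4, -1.5]
grip_width: 0.342
```

```bash
python3 - <<'E'
from h import *
st();c=camera("wrist");cv2.imwrite("pics/w5.png",c["frame"])
c=camera("top");crop(c,270,190,410,310,5,"t5.png")
E
```

```text
t 6.5 tcp [ 0.4989 -0.2872  0.1702] x [ 0.347 -0.938  0.003] z [ 0.768  0.283 -0.574] q [-1.01 -0.27  2.1   1.    1.25 -0.1 ] F [ 0.3 -0.4 -1.5] g 0.342
```

View pics/w5.png

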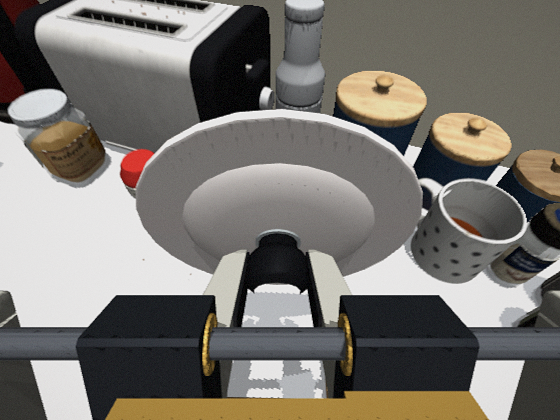

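View pics/t5.png

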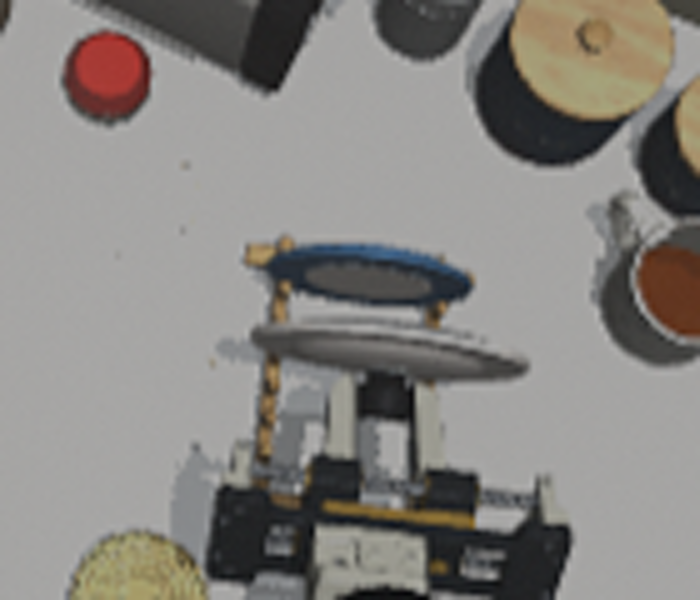

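>>> {"op": "send_rows", "data": {"deltas": [-0.033, 0.208, 0.089, 0, 0, 0, -1, -0.033, 0.208, 0.089, 0, 0, 0, -1, -0.033, 0.208, 0.089, 0, 0, 0, -1, -0.033, 0.208, 0.089, 0, 0, 0, -1, -0.033, 0.208, 0.089, 0, 0, 0, -1, -0.033, 0.208, 0.089, 0, 0, 0, -1, -0.0115, -0.004, 0, -0.0195, 0.0526, 0, -1, -0.0115, -0.004, 0, -0.0195, 0.0526, 0, -1, -0.0115, -0.004, 0, -0.0195, 0.0526, 0, -1, -0.0115, -0.004, 0, -0.0195, 0.0526, 0, -1, -0.0115, -0.004, 0, -0.0195, 0.0526, 0, -1, -0.0115, -0.004, 0, -0.0195, 0.0526, 0, -1]}}

```text
time_s: 7.6
tool_pos: [0.4588, -0.1036, 0.2489]
eef_rot: [0.813, -0.565, 0.081, -0.114]
contact_force: [-0.4, -0.1, -2.5]
grip_width: 0.349
```

```bash
python3 - <<'E'
from h import *
st();c=camera("wrist");cv2.imwrite("pics/w6.png",c["frame"])
E
```

```text
t 7.6 tcp [ 0.4588 -0.1036  0.2489] x [ 0.348 -0.937  0.003] z [ 0.262  0.094 -0.961] q [-0.4  -0.51  1.95  0.19  1.49  0.82] F [-0.4 -0.1 -2.5] g 0.349
```

View pics/w6.png

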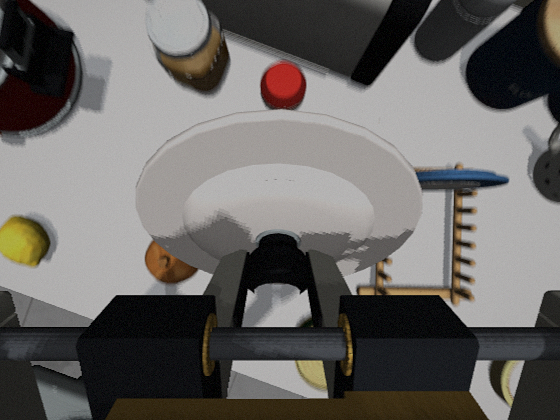

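>>> {"op": "send_rows", "data": {"deltas": [-0.0115, -0.004, -0.04, -0.0195, 0.0526, 0, -1, -0.0115, -0.004, -0.04, -0.0195, 0.0526, 0, -1, -0.0115, -0.004, -0.04, -0.0195, 0.0526, 0, -1, -0.0115, -0.004, -0.04, -0.0195, 0.0526, 0, -1, -0.0115, -0.004, -0.04, -0.0195, 0.0526, 0, -1, -0.0115, -0.004, -0.04, -0.0195, 0.0526, 0, -1, -0.0115, -0.004, -0.04, -0.0195, 0.0526, 0, -1, -0.0115, -0.004, -0.04, -0.0195, 0.0526, 0, -1, 0, 0, 0, 0, 0, 0, -1]}}

```text
time_s: 8.4
tool_pos: [0.4447, -0.1076, 0.1959]
eef_rot: [0.783, -0.542, -0.176, 0.25]
contact_force: [0.6, 1.3, -4.8]
grip_width: 0.347
```

```bash
python3 - <<'E'
from h import *
st();c=camera("side");crop(c,150,150,350,300,4,"s7.png")
c=camera("top");crop(c,180,150,380,300,4,"t7.png")
E
```

```text
t 8.4 tcp [ 0.4447 -0.1076  0.1959] x [ 0.351 -0.936 -0.005] z [-0.547 -0.2   -0.813] q [-0.12  0.01  1.68 -0.29  2.    1.04] F [ 0.6  1.3 -4.8] g 0.347
```

View pics/s7.png

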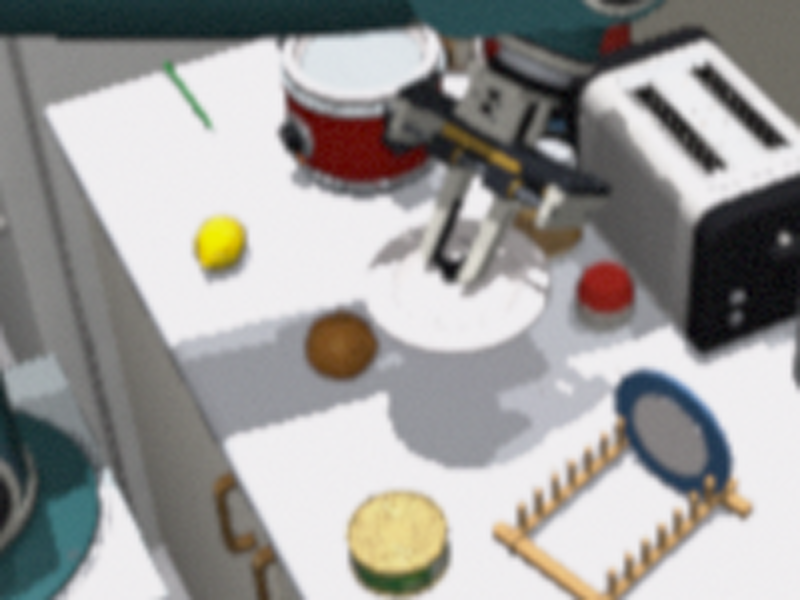

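View pics/t7.png

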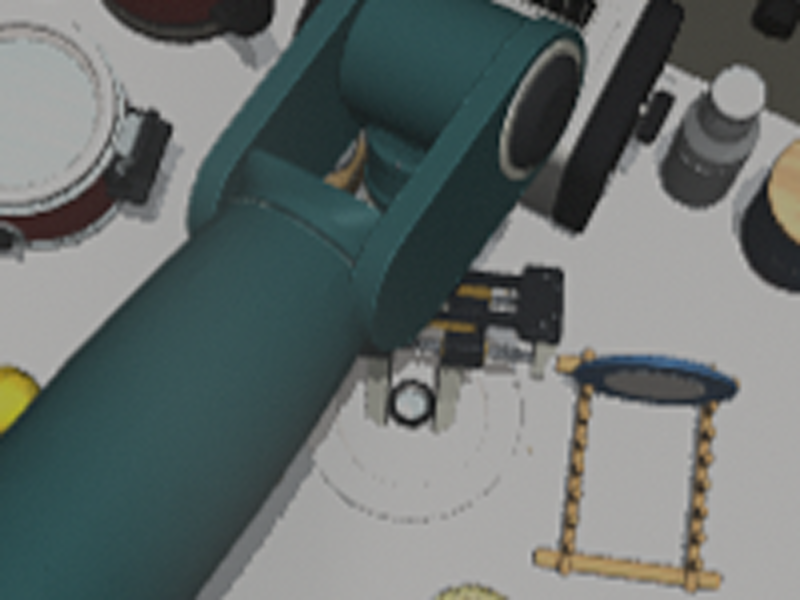

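```bash
python3 - <<'E'
import numpy as np
S=[([.2577,-.6237,.2179],[0,0,-1],[-1.2168,.1165,1.4423]),
([.366,-.335,.2311],[.771,.283,-.571],[-1.32,-.36,2.07]),
([.4503,-.3052,.1154],[.767,.285,-.575],[-1.12,-.23,2.16]),
([.4989,-.2871,.0781],[.768,.284,-.574],[-1.01,-.15,2.16]),
([.4989,-.2872,.1702],[.768,.283,-.574],[-1.01,-.27,2.10]),
([.4588,-.1036,.2489],[.262,.094,-.961],[-.4,-.51,1.95]),
([.4447,-.1076,.1959],[-.547,-.2,-.813],[-.12,.01,1.68])]
A=[];B=[]
for p,z,q in S:
    c,s=np.cos(q[0]),np.sin(q[0]);R=np.array([[c,s,0],[-s,c,0],[0,0,1]])
    p=R@p;z=R@z
    # p = d z + (a+L1 s2+L2 s23, b, h+L1c2+L2c23)
    s2,c2,s3,c3=np.sin(q[1]),np.cos(q[1]),np.sin(q[1]+q[2]),np.cos(q[1]+q[2])
    A+=[[z[0],1,0,0,s2,s3],[z[1],0,1,0,0,0],[z[2],0,0,1,c2,c3]];B+=list(p)
x,r,_,_=np.linalg.lstsq(np.array(A),np.array(B),rcond=None)
print("d a b h L1 L2",x.round(3));print((np.array(A)@x-B).reshape(-1,3).round(3))
p,z,q=S[-1];print("wrist",np.array(p)-x[0]*np.array(z))
E
```

```text
d a b h L1 L2 [ 0.302 -0.018  0.026  0.066  0.452  0.624]
[[-0.016  0.001  0.003]
 [ 0.     0.002 -0.001]
 [ 0.015 -0.    -0.002]
 [ 0.021 -0.001 -0.004]
 [ 0.007 -0.002 -0.002]
 [-0.022  0.     0.003]
 [-0.005  0.     0.003]]
wrist [ 0.60977894 -0.04724207  0.44125499]
```

>>> {"op": "send_rows", "data": {"deltas": [0, 0, 0, 0, 0, 0.058, -1, 0, 0, 0, 0, 0, 0.058, -1, 0, 0, 0, 0, 0, 0.058, -1, 0, 0, 0, 0, 0, 0.058, -1, 0, 0, 0, 0, 0, 0.058, -1, 0, 0, 0, 0, 0, 0.058, -1, 0, 0, 0, 0, 0, 0, -1]}}

```text
time_s: 9.08
tool_pos: [0.4443, -0.108, 0.2017]
eef_rot: [0.923, -0.242, -0.074, 0.289]
contact_force: [-0.9, 0.7, -1.9]
grip_width: 0.349
```

```bash
python3 - <<'E'
from h import *
s,R=st();print("G",s["tool_pos"]-.0188*R[:,2])
c=camera("wrist");cv2.imwrite("pics/w8.png",c["frame"])
E
```

```text
t 9.08 tcp [ 0.4443 -0.108   0.2017] x [ 0.872 -0.489  0.004] z [-0.276 -0.498 -0.822] q [ 0.03 -0.18  1.84 -0.52  1.78  0.51] F [-0.9  0.7 -1.9] g 0.349
G [ 0.44950789 -0.09861517  0.21714021]
```

View pics/w8.png

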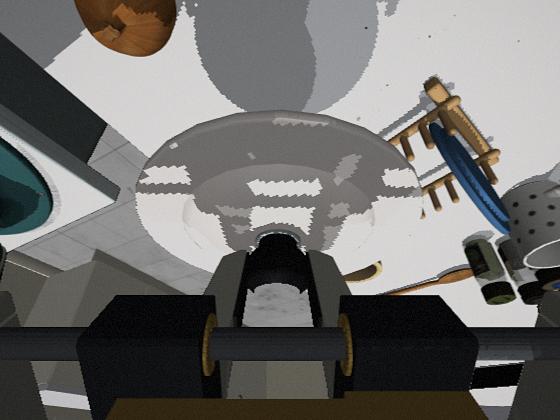

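>>> {"op": "send_rows", "data": {"deltas": [0.011, -0.013, -0.173, 0, 0, 0, -1, 0.011, -0.013, -0.173, 0, 0, 0, -1, 0.011, -0.013, -0.173, 0, 0, 0, -1, 0.011, -0.013, -0.173, 0, 0, 0, -1, 0.011, -0.013, -0.173, 0, 0, 0, -1, 0.011, -0.013, -0.173, 0, 0, 0, -1, 0, 0, 0, 0, 0, 0, -1, 0, 0, 0, 0, 0, 0, -1]}}

```text
time_s: 9.8
tool_pos: [0.4546, -0.1204, 0.0447]
eef_rot: [0.921, -0.246, -0.078, 0.291]
contact_force: [0.3, -0.0, -2.2]
grip_width: 0.343
```

>>> {"op": "send_rows", "data": {"deltas": [0, 0, -0.03, 0, 0, 0, -1, 0, 0, -0.03, 0, 0, 0, -1, 0, 0, -0.02, 0, 0, 0, -1, 0, 0, 0, 0, 0, 0, -1]}}

```text
time_s: 10.13
tool_pos: [0.4551, -0.1199, 0.0326]
eef_rot: [0.922, -0.245, -0.077, 0.291]
contact_force: [0.2, 1.2, -2.4]
grip_width: 0.347
```

```bash
python3 - <<'E'
from h import *
s,R=st();print("G",s["tool_pos"]-.0188*R[:,2])
c=camera("side");crop(c,180,180,380,330,4,"s9.png")
E
```

```text
t 10.13 tcp [ 0.4551 -0.1199  0.0326] x [ 0.869 -0.495  0.001] z [-0.284 -0.499 -0.819] q [ 0.01  0.    1.97 -0.52  1.52  0.65] F [ 0.2  1.2 -2.4] g 0.347
G [ 0.46040651 -0.11053451  0.04802328]
```

View pics/s9.png

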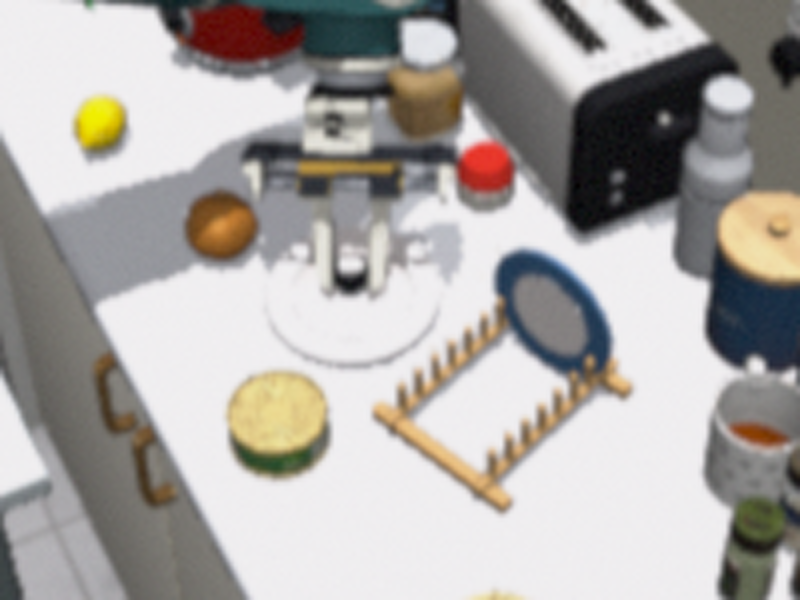

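Clear of everything: lid is about 7 mm above the worktop. Lower slowly to contact.

>>> {"op": "send_rows", "data": {"deltas": [0, 0, -0.015, 0, 0, 0, -1, 0, 0, -0.015, 0, 0, 0, -1, 0, 0, 0, 0, 0, 0, -1]}}

```text
time_s: 10.43
tool_pos: [0.4555, -0.12, 0.0285]
eef_rot: [0.922, -0.244, -0.077, 0.291]
contact_force: [1.6, 2.6, 5.2]
grip_width: 0.344
```

>>> {"op": "send_rows", "data": {"deltas": [0, 0, -0.01, 0, 0, 0, -1, 0, 0, 0, 0, 0, 0, -1]}}

```text
time_s: 10.6
tool_pos: [0.4559, -0.1199, 0.0278]
eef_rot: [0.922, -0.244, -0.076, 0.291]
contact_force: [2.0, 4.2, 10.3]
grip_width: 0.347
```

>>> {"op": "send_rows", "data": {"deltas": [0, 0, -0.008, 0, 0, 0, -1, 0, 0, 0, 0, 0, 0, -1]}}

```text
time_s: 10.77
tool_pos: [0.456, -0.12, 0.0276]
eef_rot: [0.922, -0.245, -0.076, 0.291]
contact_force: [-1.5, 7.5, 24.4]
grip_width: 0.346
```

>>> {"op": "send_rows", "data": {"deltas": [0, 0, 0.01, 0, 0, 0, -1, 0, 0, 0, 0, 0, 0, 0.2, 0, 0, 0, 0, 0, 0, 1, 0, 0, 0, 0, 0, 0, 1, 0, 0, 0, 0, 0, 0, 1, 0, 0, 0, 0, 0, 0, 1, 0, 0, 0, 0, 0, 0, 1, 0, 0, 0, 0, 0, 0, 1]}}

```text
time_s: 11.43
tool_pos: [0.4549, -0.12, 0.0267]
eef_rot: [0.922, -0.244, -0.077, 0.291]
contact_force: [0.2, 1.2, -0.5]
grip_width: 0.798
```

>>> {"op": "send_rows", "data": {"deltas": [0.037, 0.067, 0.11, 0, 0, 0, 1, 0.037, 0.067, 0.11, 0, 0, 0, 1, 0.037, 0.067, 0.11, 0, 0, 0, 1, 0.037, 0.067, 0.11, 0, 0, 0, 1, 0.037, 0.067, 0.11, 0, 0, 0, 1, 0, 0, 0, 0, 0, 0, 1]}}

```text
time_s: 11.93
tool_pos: [0.4846, -0.0686, 0.1122]
eef_rot: [0.922, -0.244, -0.075, 0.29]
contact_force: [0.7, 0.9, 0.5]
grip_width: 0.999
```

```bash
python3 - <<'E'
from h import *
s,R=st()
c=camera("wrist");cv2.imwrite("pics/w10.png",c["frame"])
c=camera("side");crop(c,180,180,380,330,4,"s10.png")
E
```

```text
t 11.93 tcp [ 0.4846 -0.0686  0.1122] x [ 0.869 -0.494  0.003] z [-0.28  -0.499 -0.82 ] q [ 0.1  -0.01  1.84 -0.49  1.68  0.66] F [0.7 0.9 0.5] g 0.999
```

View pics/s10.png

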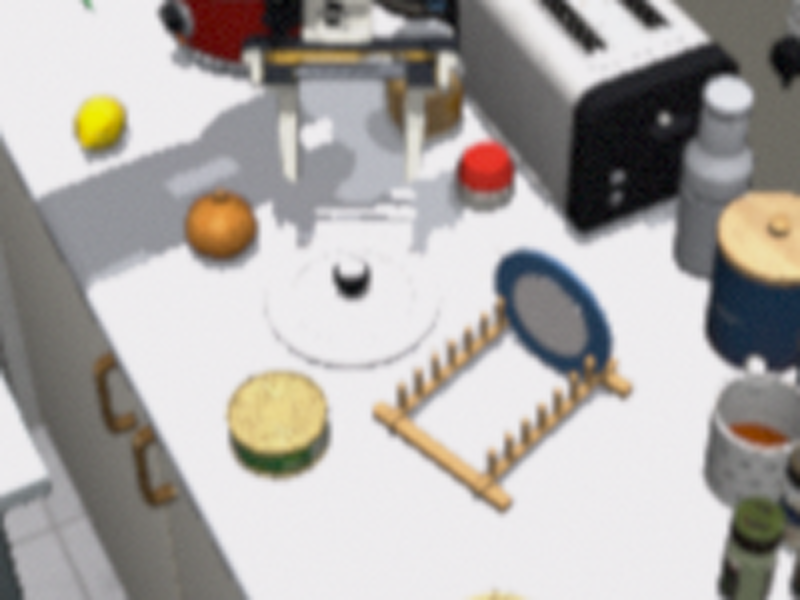

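View pics/w10.png

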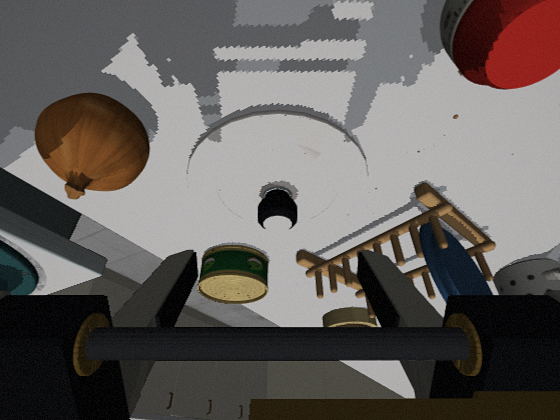

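>>> {"op": "send_rows", "data": {"deltas": [0, 0, 0.06, 0.0531, -0.0302, 0, 1, 0, 0, 0.06, 0.0531, -0.0302, 0, 1, 0, -0.05, 0.06, 0.0531, -0.0302, 0, 1, -0.02, -0.05, 0.02, 0.0531, -0.0302, 0, 1, -0.02, -0.05, 0, 0.0531, -0.0302, 0, 1, -0.04, -0.05, 0, 0, 0, -0.0632, 1, -0.04, -0.05, 0, 0, 0, -0.0632, 1, -0.04, -0.03, 0, 0, 0, -0.0632, 1, 0, 0, 0, 0, 0, -0.0632, 1, 0, 0, 0, 0, 0, -0.0632, 1, 0, 0, 0, 0, 0, -0.0632, 1, 0, 0, 0, 0, 0, -0.0632, 1]}}

```text
time_s: 13.03
tool_pos: [0.4579, -0.1122, 0.1378]
eef_rot: [0.765, -0.644, -0.001, 0.001]
contact_force: [0.4, 0.1, -0.0]
grip_width: 1.005
```

```bash
python3 - <<'E'
from h import *
s,R=st();s,R=st()
c=camera("wrist")
p=[(circ((.4603,-.1106),.08,.011),(0,255,0)),(circ((.4603,-.1106),.017,.049),(0,0,255))]
crop(c,0,0,560,420,1.4,"w11.png",p)
c=camera("top");p=[(circ((.4603,-.1106),.08,.011),(0,255,0)),(circ((.4603,-.1106),.017,.045),(0,0,255))]
crop(c,180,150,380,300,4,"t11.png",p);crop(c,120,130,260,230,5,"t11b.png")
st()
E
```

```text
t 13.03 tcp [ 0.4579 -0.1122  0.1378] x [ 0.17  -0.986 -0.001] z [-0.002  0.001 -1.   ] q [-0.29 -0.31  1.97 -0.    1.49  1.11] F [ 0.4  0.1 -0. ] g 1.005
t 13.03 tcp [ 0.4579 -0.1122  0.1378] x [ 0.17  -0.986 -0.001] z [-0.002  0.001 -1.   ] q [-0.29 -0.31  1.97 -0.    1.49  1.11] F [ 0.4  0.1 -0. ] g 1.005
t 13.13 tcp [ 0.458  -0.1121  0.1379] x [ 0.173 -0.985 -0.001] z [-0.002  0.001 -1.   ] q [-0.29 -0.31  1.97 -0.    1.49  1.1 ] F [-0.4 -0.1 -0.1] g 1.0
```

View pics/w11.png

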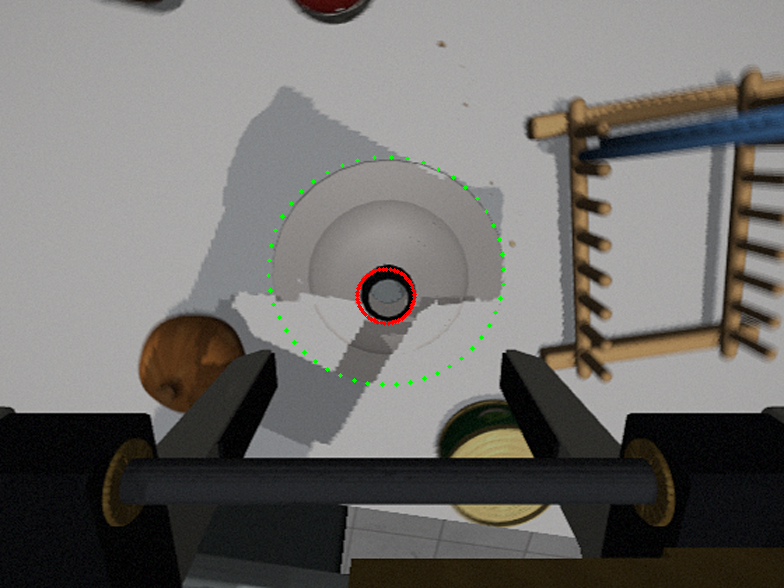

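View pics/t11.png

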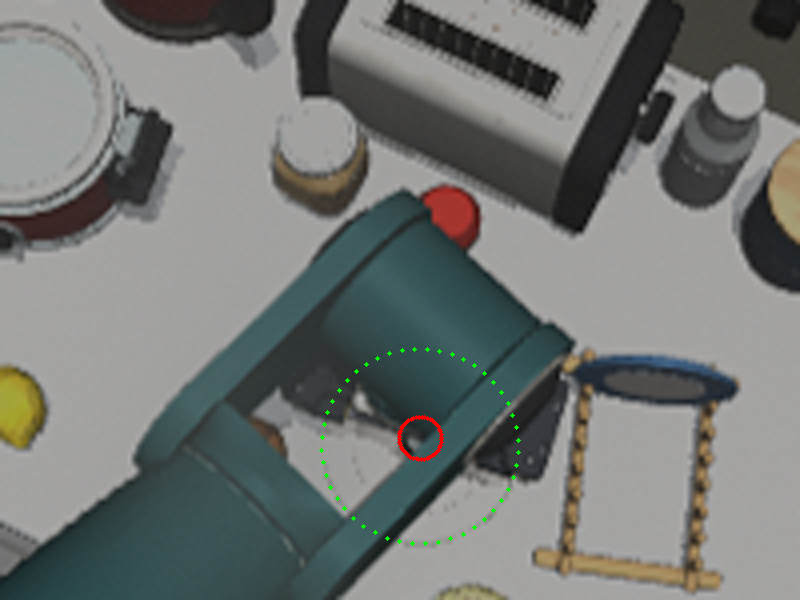

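>>> {"op": "send_rows", "data": {"deltas": [0.016, 0.01, -0.15, 0, 0, 0, 1, 0, 0, -0.15, 0, 0, 0, 1, 0, 0, -0.15, 0, 0, 0, 1, 0, 0, -0.15, 0, 0, 0, 1, 0, 0, -0.15, 0, 0, 0, 1, 0, 0, -0.013, 0, 0, 0, 1, 0, 0, 0, 0, 0, 0, 1]}}

```text
time_s: 13.72
tool_pos: [0.4601, -0.1102, 0.0236]
eef_rot: [0.768, -0.64, -0.002, 0.001]
contact_force: [0.2, -0.3, 0.8]
grip_width: 1.001
```

>>> {"op": "send_rows", "data": {"deltas": [0, 0, 0, 0, 0, 0, -1, 0, 0, 0, 0, 0, 0, -1, 0, 0, 0, 0, 0, 0, -1, 0, 0, 0, 0, 0, 0, -1, 0, 0, 0, 0, 0, 0, -1, 0, 0, 0, 0, 0, 0, -1, 0, 0, 0, 0, 0, 0, -1, 0, 0, 0, 0, 0, 0, -1, 0, 0, 0, 0, 0, 0, -1, 0, 0, 0, 0, 0, 0, -1, 0, 0, 0, 0, 0, 0, -1, 0, 0, 0, 0, 0, 0, -1]}}

```text
time_s: 14.72
tool_pos: [0.4611, -0.1103, 0.0248]
eef_rot: [0.767, -0.642, -0.0, 0.0]
contact_force: [-1.0, -1.2, -0.1]
grip_width: 0.347
```

```bash
python3 - <<'E'
from h import *
s,R=st()
c=camera("wrist");crop(c,0,0,560,420,1.4,"w12.png",[])
E
```

```text
t 14.72 tcp [ 0.4611 -0.1103  0.0248] x [ 0.177 -0.984 -0.   ] z [-0.001  0.    -1.   ] q [-0.29 -0.21  2.08  0.    1.27  1.1 ] F [-1.  -1.2 -0.1] g 0.347
```

View pics/w12.png

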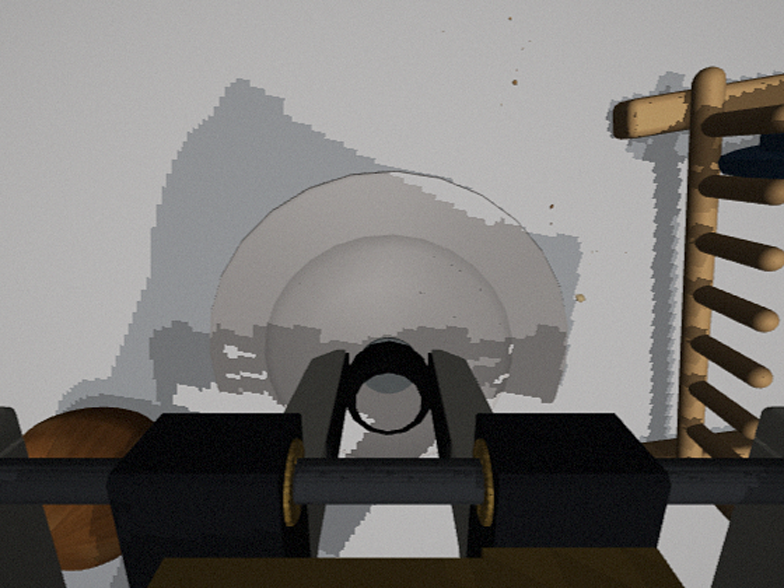

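View pics/t11b.png

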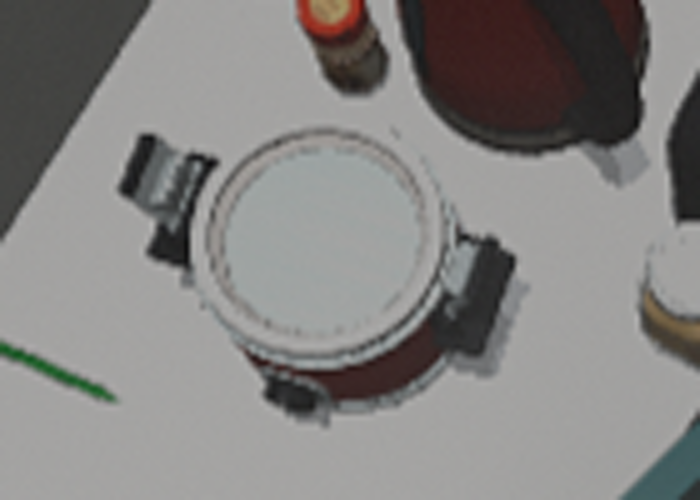

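```bash
cat > fit.py <<'E'
from h import *
import pickle
from scipy.optimize import minimize
from scipy.ndimage import map_coordinates
def fit(c,x0,rz=((.0685,.135),(.08,.135)),span=.012,mask=None):
    g=cv2.cvtColor(c["frame"],cv2.COLOR_BGR2GRAY).astype(float);g=cv2.GaussianBlur(g,(0,0),.8)
    a=np.linspace(0,2*np.pi,180,endpoint=False)
    def samp(p):
        q=proj(c,p);return map_coordinates(g,[q[:,1],q[:,0]],order=1,mode='nearest')
    res=[]
    for r,z in rz:
        best=None
        xs=np.arange(-span,span+1e-9,.001)
        S=np.array([[np.mean(np.abs(samp(circ((x0[0]+dx,x0[1]+dy),r+.0015,z,180))-samp(circ((x0[0]+dx,x0[1]+dy),r-.0015,z,180)))) for dy in xs] for dx in xs])
        i,j=np.unravel_index(S.argmax(),S.shape);res.append((r,z,(x0[0]+xs[i]).round(4),(x0[1]+xs[j]).round(4),S.max().round(1),np.median(S).round(1)))
    return res
if __name__=="__main__":
    c,s=pickle.load(open("c0.pkl","rb"))
    for n,p in(("top",c),("side",s)):
        for r in fit(p,(.530,.280),((.0685,.135),(.066,.135),(.08,.135),(.084,.12),(.082,.13),(.08,.13))):print(n,r)
E
python3 fit.py
```

```text
top (0.0685, 0.135, np.float64(0.521), np.float64(0.268), np.float64(12.9), np.float64(7.0))
top (0.066, 0.135, np.float64(0.518), np.float64(0.268), np.float64(11.6), np.float64(6.1))
top (0.08, 0.135, np.float64(0.528), np.float64(0.279), np.float64(16.7), np.float64(9.4))
top (0.084, 0.12, np.float64(0.535), np.float64(0.285), np.float64(17.5), np.float64(8.4))
top (0.082, 0.13, np.float64(0.531), np.float64(0.282), np.float64(17.3), np.float64(9.1))
top (0.08, 0.13, np.float64(0.529), np.float64(0.281), np.float64(16.4), np.float64(9.6))
side (0.0685, 0.135, np.float64(0.542), np.float64(0.273), np.float64(11.0), np.float64(6.4))
side (0.066, 0.135, np.float64(0.542), np.float64(0.271), np.float64(9.9), np.float64(5.7))
side (0.08, 0.135, np.float64(0.537), np.float64(0.286), np.float64(16.2), np.float64(9.2))
side (0.084, 0.12, np.float64(0.534), np.float64(0.279), np.float64(12.9), np.float64(9.1))
side (0.082, 0.13, np.float64(0.54), np.float64(0.292), np.float64(16.0), np.float64(9.0))
side (0.08, 0.13, np.float64(0.539), np.float64(0.292), np.float64(16.0), np.float64(8.8))
```

>>> {"op": "send_rows", "data": {"deltas": [0, 0, 0.05, 0, 0, 0, -1, 0, 0, 0.1, 0, 0, 0, -1, 0, 0, 0.2, 0, 0, 0, -1, 0, 0, 0.2, 0, 0, 0, -1, 0, 0, 0.2, 0, 0, 0, -1, 0, 0, 0.2, 0, 0, 0, -1, 0, 0, 0.2, 0, 0, 0, -1, 0, 0, 0.2, 0, 0, 0, -1], "grip_force": 55}}

```text
time_s: 15.43
tool_pos: [0.4607, -0.1101, 0.2292]
eef_rot: [0.767, -0.641, -0.0, 0.0]
contact_force: [0.6, -0.2, -1.8]
grip_width: 0.343
```

>>> {"op": "send_rows", "data": {"deltas": [-0.06, 0.18, 0.07, 0.0039, -0.0215, 0, -1, -0.06, 0.18, 0.07, 0.0039, -0.0215, 0, -1, -0.06, 0.18, 0.07, 0.0039, -0.0215, 0, -1, -0.06, 0.18, 0.07, 0.0039, -0.0215, 0, -1, -0.06, 0.18, 0.07, 0.0039, -0.0215, 0, -1, -0.06, 0.18, 0.07, 0.0039, -0.0215, 0, -1, -0.06, 0.18, 0.07, 0.0039, -0.0215, 0, -1, -0.06, 0.18, 0.07, 0.0039, -0.0215, 0, -1, -0.06, 0.18, 0.07, 0, 0, 0, -1, -0.06, 0.18, 0.07, 0, 0, 0, -1, -0.06, 0.18, 0.07, 0, 0, 0, -1, -0.06, 0.18, 0.07, 0, 0, 0, -1]}}

```text
time_s: 16.43
tool_pos: [0.3518, 0.2148, 0.3544]
eef_rot: [0.755, -0.632, 0.111, -0.134]
contact_force: [0.2, 0.1, -3.0]
grip_width: 0.348
```

>>> {"op": "send_rows", "data": {"deltas": [0, 0, 0, 0, 0, 0, -1, 0, 0, 0, 0, 0, 0, -1]}}

```text
time_s: 16.6
tool_pos: [0.3522, 0.215, 0.3538]
eef_rot: [0.757, -0.63, 0.111, -0.134]
contact_force: [-0.2, 0.3, -2.6]
grip_width: 0.343
```

```bash
python3 - <<'E'
from h import *
import pickle
s,R=st()
c=camera("wrist");pickle.dump(c,open("w13.pkl","wb"));crop(c,0,0,560,420,1.4,"w13.png",[(circ((.531,.281),.08,.135),(0,255,0)),(circ((.531,.281),.0685,.135),(0,255,255))])
E
```

```text
t 16.6 tcp [0.3522 0.215  0.3538] x [ 0.181 -0.983 -0.001] z [ 0.336  0.063 -0.94 ] q [ 0.58 -0.69  1.89 -0.13  1.61  1.95] F [-0.2  0.3 -2.6] g 0.343
```

View pics/w13.png

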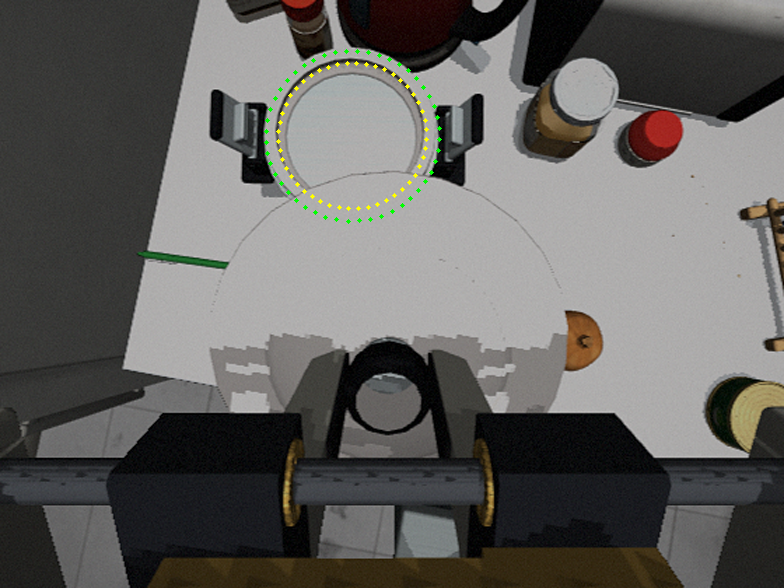

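```bash
python3 - <<'E'
from h import *
import pickle
c=pickle.load(open("w13.pkl","rb"))
crop(c,140,20,360,180,3.6,"w13b.png")
crop(c,140,20,360,180,3.6,"w13c.png",[(circ((.531,.281),.08,.135),(0,255,0)),(circ((.531,.281),.0685,.135),(0,255,255))])
E
```

```text
(no output)
```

View pics/w13b.png

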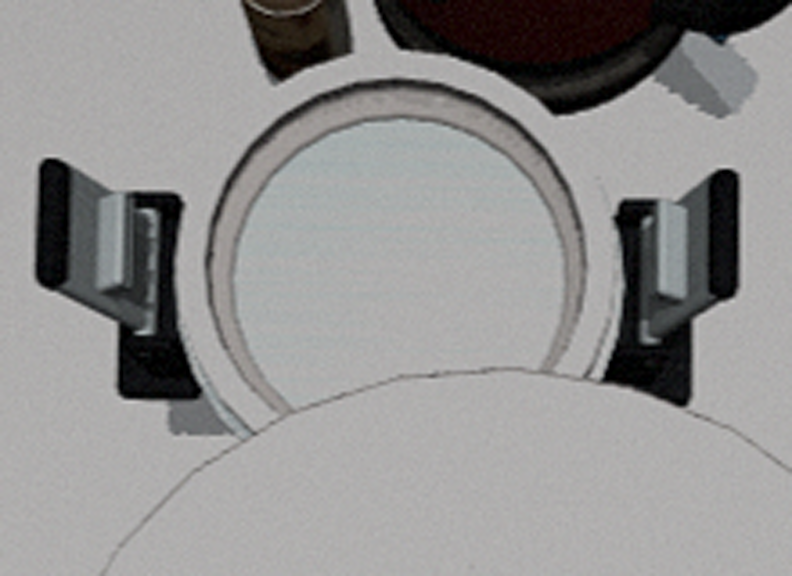

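View pics/w13c.png

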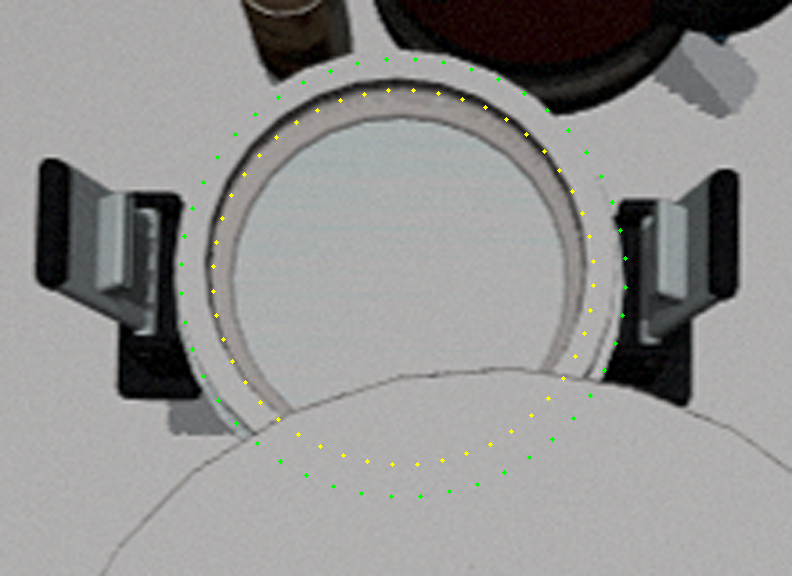

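```bash
python3 - <<'E'
from h import *
import pickle
c=pickle.load(open("w13.pkl","rb"));s,R=st();t=s["tool_pos"]
P=t+.0138*R[:,2]
for o in(-.003,0,.003):
    print(o,proj(c,[P-(.08+o)*R[:,1]]))
a=np.linspace(0,2*np.pi,60)
pts=P+.08*(np.cos(a)[:,None]*R[:,0]+np.sin(a)[:,None]*R[:,1])
crop(c,120,100,440,300,2.4,"w13d.png",[(pts,(0,0,255))])
E
```

```text
t 16.65 tcp [0.3527 0.214  0.3533] x [ 0.179 -0.984 -0.001] z [ 0.336  0.062 -0.94 ] q [ 0.58 -0.69  1.89 -0.13  1.61  1.94] F [-0.1  0.4 -2.4] g 0.344
-0.003 [[278.47762472 122.23930654]]
0 [[278.49592732 116.52059197]]
0.003 [[278.51442206 110.74184166]]
```

View pics/w13d.png

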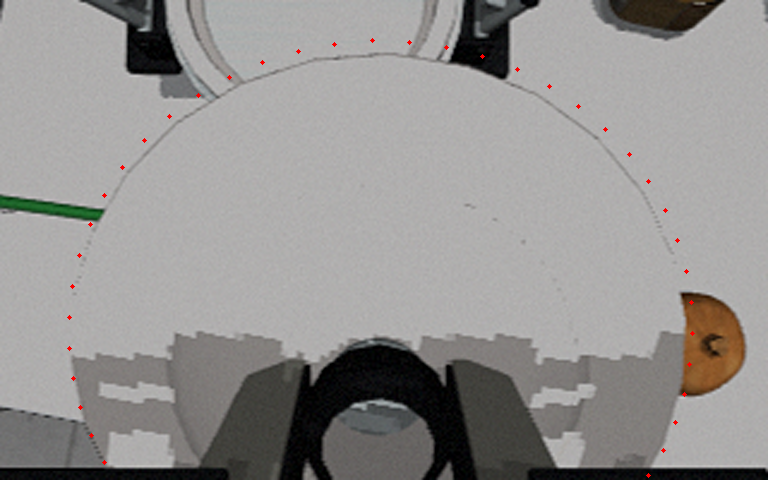

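>>> {"op": "send_rows", "data": {"deltas": [0.153, 0.0587, -0.03, -0.0039, 0.0215, 0, -1, 0.153, 0.0587, -0.03, -0.0039, 0.0215, 0, -1, 0.153, 0.0587, -0.03, -0.0039, 0.0215, 0, -1, 0.153, 0.0587, -0.03, -0.0039, 0.0215, 0, -1, 0.153, 0.0587, -0.03, -0.0039, 0.0215, 0, -1, 0.153, 0.0587, -0.03, -0.0039, 0.0215, 0, -1, 0.153, 0.0587, -0.03, -0.0039, 0.0215, 0, -1, 0.153, 0.0587, -0.03, -0.0039, 0.0215, 0, -1, 0, 0, 0, 0, 0, 0, -1, 0, 0, 0, 0, 0, 0, -1]}}

```text
time_s: 17.48
tool_pos: [0.5384, 0.2824, 0.3148]
eef_rot: [0.766, -0.643, -0.001, 0.002]
contact_force: [-0.5, -0.5, -2.7]
grip_width: 0.347
```

```bash
python3 - <<'E'
from h import *
s,R=st();print(R[2])
c=camera("top");cv2.imwrite("pics/t14.png",c["frame"])
c=camera("side");crop(c,170,80,370,230,4,"s14.png")
E
```

```text
t 17.48 tcp [0.5384 0.2824 0.3148] x [ 0.174 -0.985  0.001] z [-0.005 -0.001 -1.   ] q [ 0.44 -0.04  1.44  0.    1.74  1.84] F [-0.5 -0.5 -2.7] g 0.347
[ 5.48887638e-04  4.88651120e-03 -9.99987910e-01]
```

View pics/s14.png

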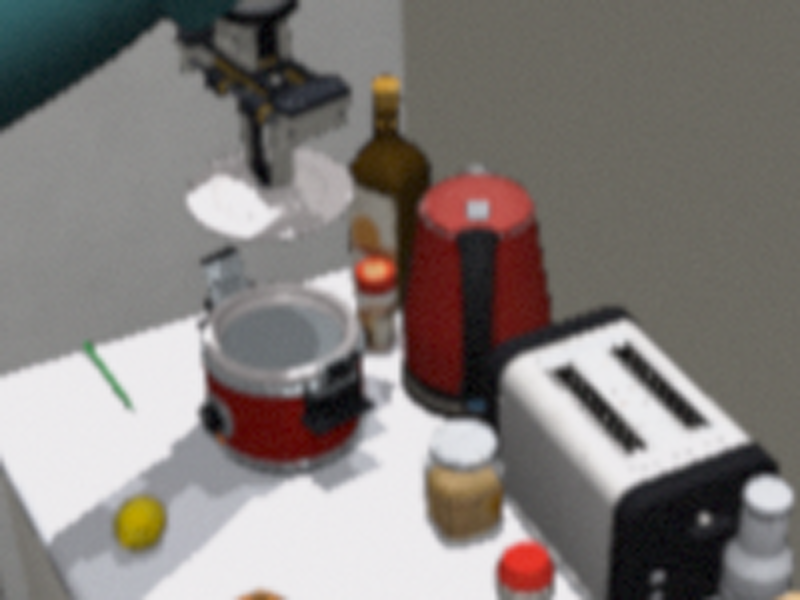

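>>> {"op": "send_rows", "data": {"deltas": [-0.016, 0.014, -0.16, 0, 0, 0, -1, 0, 0, -0.16, 0, 0, 0, -1, 0, 0, -0.16, 0, 0, 0, -1, 0, 0, -0.16, 0, 0, 0, -1, 0, 0, -0.16, 0, 0, 0, -1, 0, 0, -0.13, 0, 0, 0, -1, 0, 0, 0, 0, 0, 0, -1, 0, 0, 0, 0, 0, 0, -1]}}

```text
time_s: 18.25
tool_pos: [0.5338, 0.2857, 0.1789]
eef_rot: [0.767, -0.642, -0.0, -0.0]
contact_force: [0.6, -0.7, -2.1]
grip_width: 0.347
```

```bash
python3 - <<'E'
from h import *
s,R=st()
c=camera("wrist");cv2.imwrite("pics/w15.png",c["frame"])
c=camera("side");crop(c,190,120,300,210,6,"s15.png")
E
```

```text
t 18.25 tcp [0.5338 0.2857 0.1789] x [ 0.177 -0.984 -0.001] z [-0.     0.001 -1.   ] q [ 0.45 -0.02  1.65  0.    1.51  1.84] F [ 0.6 -0.7 -2.1] g 0.347
```

View pics/w15.png

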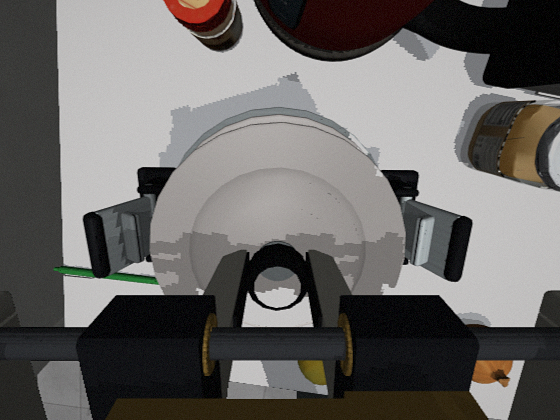

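View pics/s15.png

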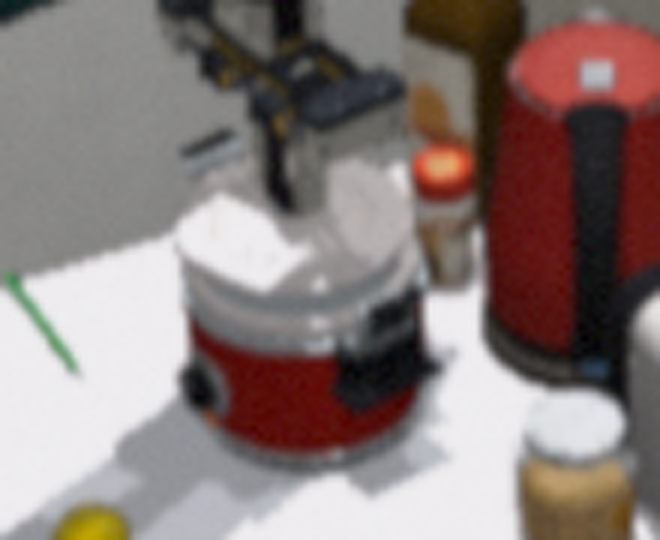

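```bash
python3 - <<'E'
from h import *
s,R=st();t=s["tool_pos"]
c=camera("wrist")
print("t",s["tool_pos"])
P=t+.0138*R[:,2]
a=np.linspace(0,2*np.pi,80)
pts=P+.08*(np.cos(a)[:,None]*R[:,0]+np.sin(a)[:,None]*R[:,1])
crop(c,130,90,430,210,2.6,"w16.png",[(pts,(0,0,255)),(circ((.534,.284),.08,.135,90),(0,255,0))])
E
```

```text
t 18.35 tcp [0.5346 0.2862 0.1804] x [ 0.177 -0.984 -0.001] z [ 0.002  0.002 -1.   ] q [ 0.45 -0.02  1.65  0.    1.51  1.84] F [-0.4  0.4 -2.2] g 0.344
t [0.53464012 0.28619938 0.18039287]
```

View pics/w16.png

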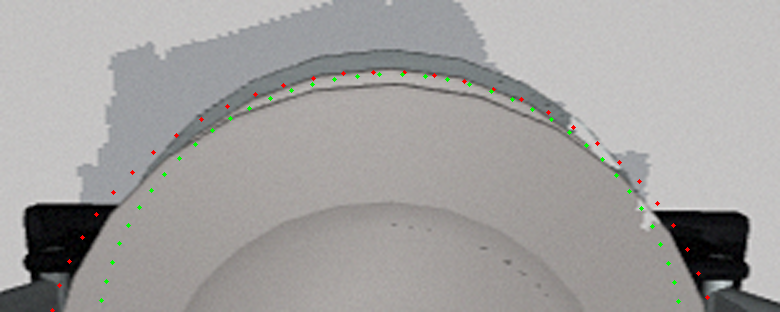

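>>> {"op": "send_rows", "data": {"deltas": [0.02, -0.011, -0.05, 0, 0, 0, -1, 0, 0, -0.05, 0, 0, 0, -1, 0, 0, -0.03, 0, 0, 0, -1, 0, 0, -0.02, 0, 0, 0, -1, 0, 0, 0, 0, 0, 0, -1]}}

```text
time_s: 18.82
tool_pos: [0.5373, 0.2845, 0.1556]
eef_rot: [0.767, -0.642, -0.0, 0.0]
contact_force: [-3.1, -3.6, 4.6]
grip_width: 0.345
```

>>> {"op": "send_rows", "data": {"deltas": [0, 0, -0.01, 0, 0, 0, -1, 0, 0, -0.005, 0, 0, 0, -1, 0, 0, 0, 0, 0, 0, -1]}}

```text
time_s: 19.07
tool_pos: [0.5374, 0.2845, 0.1555]
eef_rot: [0.767, -0.642, -0.0, -0.0]
contact_force: [-11.1, -6.8, 21.5]
grip_width: 0.349
```

```bash
python3 - <<'E'
from h import *
s,R=st()
c=camera("side");crop(c,190,120,300,210,6,"s17.png")
E
```

```text
t 19.07 tcp [0.5374 0.2845 0.1555] x [ 0.177 -0.984 -0.   ] z [ 0.     0.001 -1.   ] q [ 0.44 -0.01  1.67  0.    1.48  1.84] F [-11.1  -6.8  21.5] g 0.349
```

View pics/s17.png

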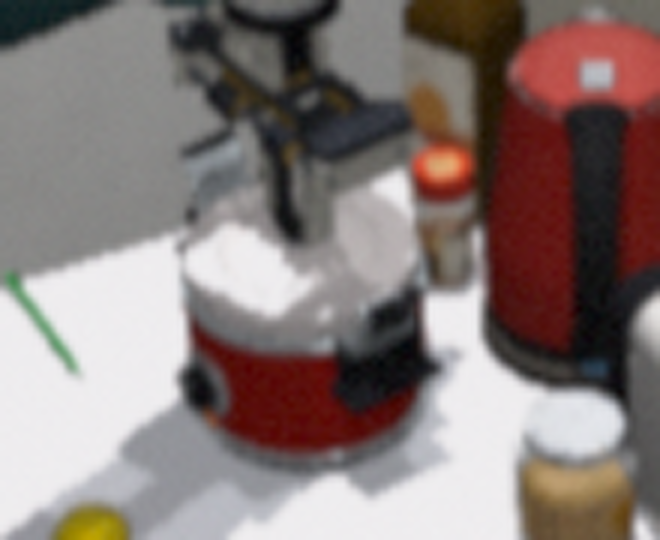

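>>> {"op": "send_rows", "data": {"deltas": [-0.01, -0.006, 0.008, 0, 0, 0, -1, 0, 0, 0, 0, 0, 0, -1, 0, 0, 0, 0, 0, 0, 0, 0, 0, 0, 0, 0, 0, 0.5, 0, 0, 0, 0, 0, 0, 0.5, 0, 0, 0, 0, 0, 0, 0.5, 0, 0, 0, 0, 0, 0, 0.5]}}

```text
time_s: 19.7
tool_pos: [0.5358, 0.2837, 0.154]
eef_rot: [0.767, -0.641, -0.0, 0.0]
contact_force: [0.6, 0.3, 0.9]
grip_width: 0.651
```

>>> {"op": "send_rows", "data": {"deltas": [0, 0, 0.1, 0, 0, 0, 0.5, 0, 0, 0.15, 0, 0, 0, 0.5, 0, 0, 0.2, 0, 0, 0, 0.5, 0, 0, 0.2, 0, 0, 0, 0.5, -0.1, 0, 0.2, 0, 0, 0, 0, -0.1, 0, 0.2, 0, 0, 0, -1, -0.1, 0, 0.1, 0, 0, 0, -1, 0, 0, 0, 0, 0, 0, -1]}}

```text
time_s: 20.37
tool_pos: [0.4897, 0.2841, 0.3329]
eef_rot: [0.767, -0.641, 0.001, -0.003]
contact_force: [0.0, 0.9, -0.1]
grip_width: 0.512
```

```bash
python3 - <<'E'
from h import *
s,R=st()
import pickle
c=camera("wrist");pickle.dump(c,open("w18.pkl","wb"));crop(c,0,0,560,420,1.4,"w18.png",[(circ((.5345,.284),.08,.141,90),(0,255,0)),(circ((.5345,.284),.017,.179,30),(0,0,255))])
c=camera("side");crop(c,190,120,300,210,6,"s18.png")
E
```

```text
t 20.37 tcp [0.4897 0.2841 0.3329] x [ 0.178 -0.984 -0.003] z [ 0.005  0.004 -1.   ] q [ 0.48 -0.13  1.51  0.    1.76  1.87] F [ 0.   0.9 -0.1] g 0.512
```

View pics/w18.png

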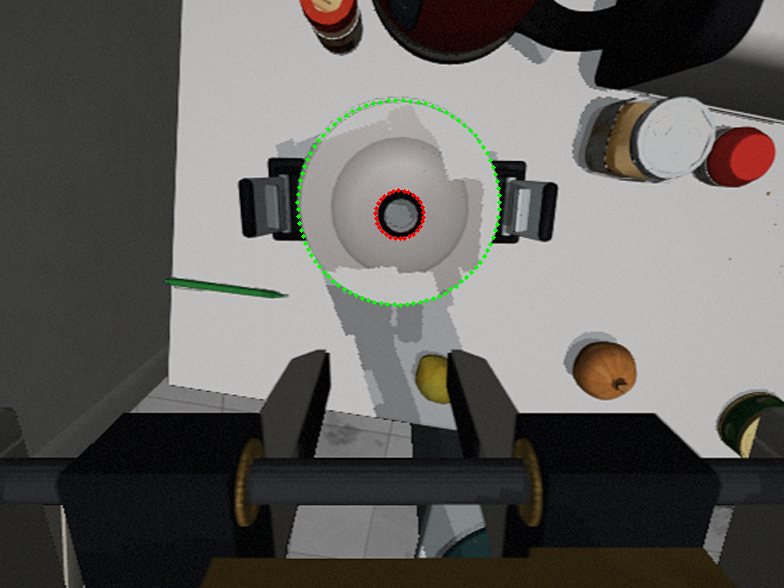

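View pics/s18.png

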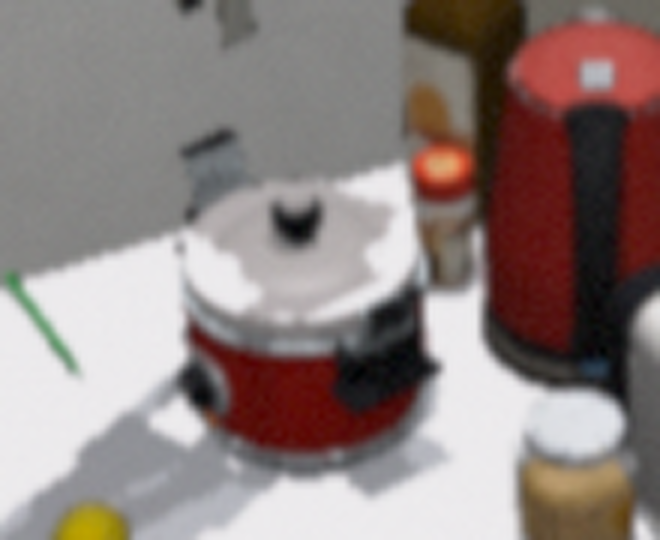

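>>> {"op": "send_rows", "data": {"deltas": [0.094, -0.208, 0, 0, 0, 0, -1, 0.094, -0.208, 0, 0, 0, 0, -1, 0.094, -0.208, 0, 0, 0, 0, -1, 0.094, -0.208, 0, 0, 0, 0, -1, 0.094, -0.208, 0, 0, 0, 0, -1, 0, 0, -0.2, 0, 0, 0, -1, 0, 0, -0.2, 0, 0, 0, -1, 0, 0, -0.2, 0, 0, 0, -1, 0, 0, -0.2, 0, 0, 0, -1, 0, 0, -0.2, 0, 0, 0, -1, 0, 0, 0, 0, 0, 0, -1, 0, 0, 0, 0, 0, 0, -1], "grip_force": 20}}

```text
time_s: 21.47
tool_pos: [0.5608, 0.1273, 0.1751]
eef_rot: [0.767, -0.642, -0.002, 0.002]
contact_force: [0.3, -0.1, 0.3]
grip_width: 0.005
```

```bash
python3 - <<'E'
from h import *
s,R=st()
C=np.array([.5345,.284]);v=np.array([-.1616,.987]);u=np.array([.987,.1616]);d=s["tool_pos"][:2]-C;print("u,v",d@u,d@v)
c=camera("wrist");crop(c,0,0,560,420,1.4,"w19.png")
c=camera("side");crop(c,170,80,370,230,4,"s19.png")
E
```

```text
t 21.47 tcp [0.5608 0.1273 0.1751] x [ 0.177 -0.984 -0.   ] z [-0.005 -0.001 -1.   ] q [ 0.18 -0.08  1.71  0.    1.52  1.57] F [ 0.3 -0.1  0.3] g 0.005
u,v 0.0006577139256855428 -0.15887783997841592
```

View pics/w19.png

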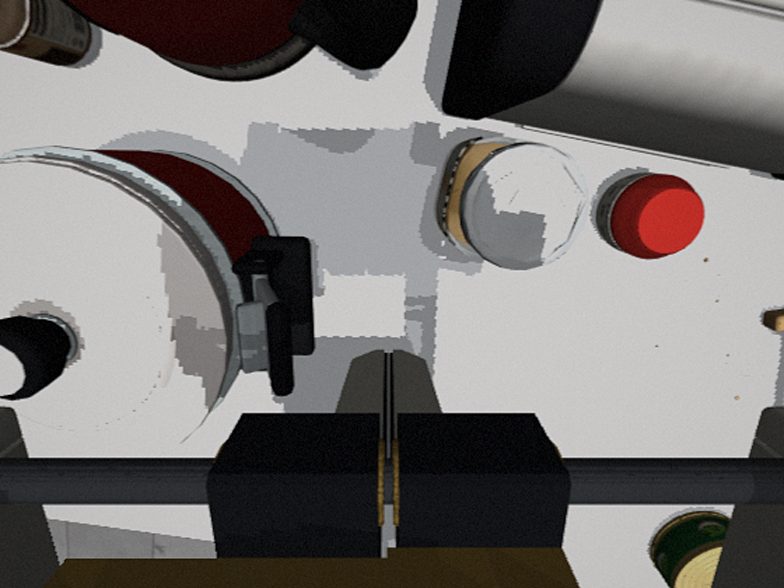

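View pics/s19.png

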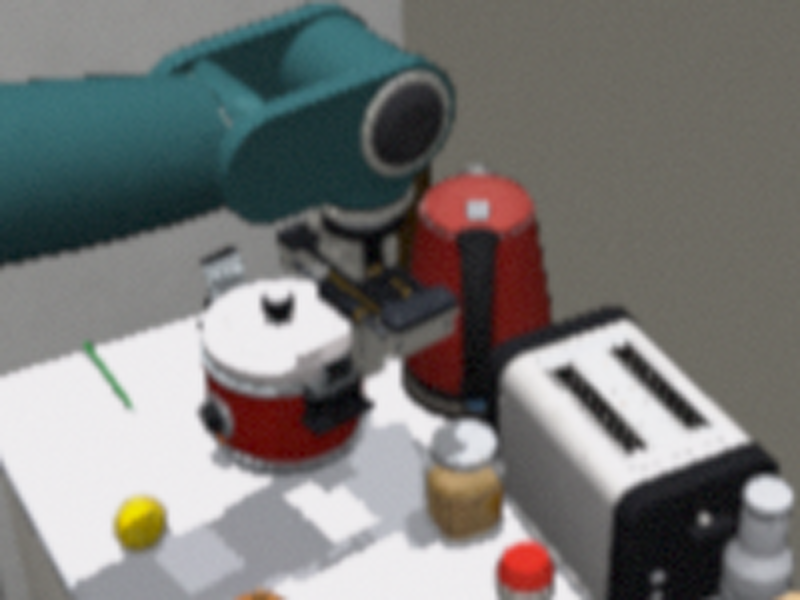

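>>> {"op": "send_rows", "data": {"deltas": [0, 0, -0.1, 0, 0, 0, -1, 0, 0, -0.05, 0, 0, 0, -1, 0, 0, 0, 0, 0, 0, -1, -0.011, 0.066, 0, 0, 0, 0, -1, -0.011, 0.066, 0, 0, 0, 0, -1, -0.011, 0.066, 0, 0, 0, 0, -1, -0.011, 0.066, 0, 0, 0, 0, -1]}}

```text
time_s: 22.15
tool_pos: [0.5548, 0.1685, 0.1551]
eef_rot: [0.767, -0.641, 0.0, -0.0]
contact_force: [-0.8, -1.9, 0.7]
grip_width: 0.002
```

>>> {"op": "send_rows", "data": {"deltas": [-0.006, 0.04, 0, 0, 0, 0, -1, -0.006, 0.03, 0, 0, 0, 0, -1, 0, 0, 0, 0, 0, 0, -1]}}

```text
time_s: 22.4
tool_pos: [0.5527, 0.1788, 0.1544]
eef_rot: [0.767, -0.641, -0.0, 0.0]
contact_force: [0.8, 0.8, -0.6]
grip_width: 0.005
```

```bash
python3 - <<'E'
from h import *
s,R=st()
C=np.array([.5345,.284]);v=np.array([-.1616,.987]);u=np.array([.987,.1616]);d=s["tool_pos"][:2]-C;print("u,v",d@u,d@v)
c=camera("wrist");crop(c,0,0,560,420,1.4,"w20.png")
E
```

```text
t 22.4 tcp [0.5527 0.1788 0.1544] x [ 0.178 -0.984 -0.   ] z [-0.001  0.    -1.   ] q [ 0.27 -0.06  1.73  0.    1.48  1.66] F [ 0.8  0.8 -0.6] g 0.005
u,v 0.0010145662221802167 -0.10676239563121932
```

View pics/w20.png

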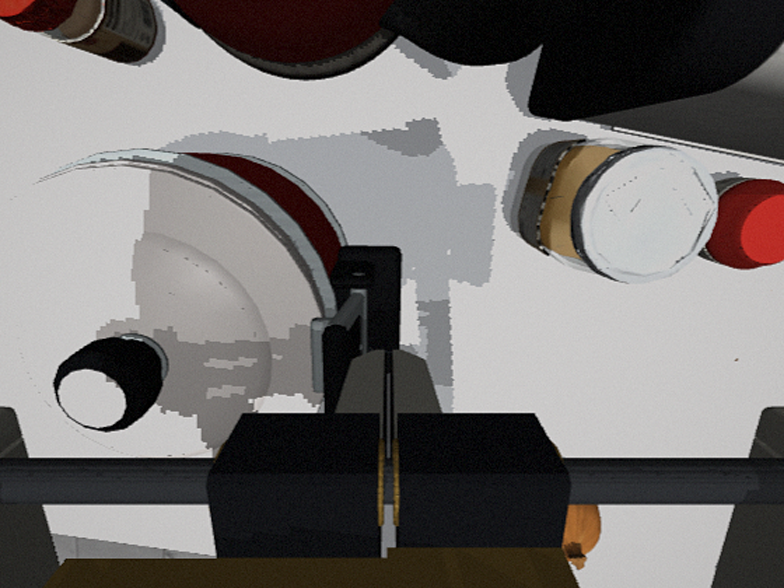

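>>> {"op": "send_rows", "data": {"deltas": [0.013, -0.08, 0, 0, 0, 0, -1, 0.013, -0.08, 0, 0, 0, 0, -1, 0.013, -0.08, 0, 0, 0, 0, -1, 0, 0, 0.2, 0, 0, 0, -1, 0, 0, 0.2, 0, 0, 0, -1, 0, 0, 0.2, 0, 0, 0, -1, 0, 0, 0.2, 0, 0, 0, -1, -0.04, 0.2, 0, 0, 0, 0, -1, 0, 0, 0, 0, 0, 0, -1]}}

```text
time_s: 23.2
tool_pos: [0.553, 0.1729, 0.2764]
eef_rot: [0.767, -0.642, 0.0, -0.001]
contact_force: [-0.8, 0.3, 0.6]
grip_width: 0.009
```

```bash
python3 - <<'E'
from h import *
s,R=st()
c=camera("wrist");crop(c,0,0,560,420,1.4,"w21.png")
E
```

```text
t 23.2 tcp [0.553  0.1729 0.2764] x [ 0.176 -0.984 -0.002] z [ 0.002  0.002 -1.   ] q [ 0.26 -0.1   1.57  0.    1.67  1.65] F [-0.8  0.3  0.6] g 0.009
```

View pics/w21.png

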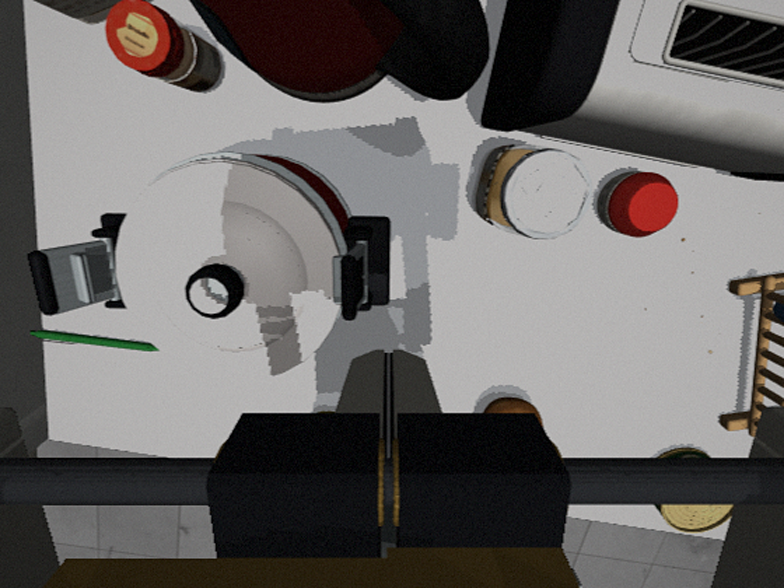

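```bash
python3 - <<'E'
from h import *
import pickle
c,s=pickle.load(open("c0.pkl","rb"))
for u,v in((150,130),(120,178),(95,225)):print(at_z(c,u,v,0))
st()
E
```

```text
[0.66208179 0.52482694 0.        ]
[0.46089556 0.52414458 0.        ]
[0.28093216 0.51043146 0.        ]
t 23.25 tcp [0.5529 0.1718 0.2749] x [ 0.177 -0.984 -0.001] z [ 0.     0.001 -1.   ] q [ 0.26 -0.1   1.57  0.    1.67  1.65] F [-0.  -0.4 -1.3] g 0.008
```

View pics/t14.png

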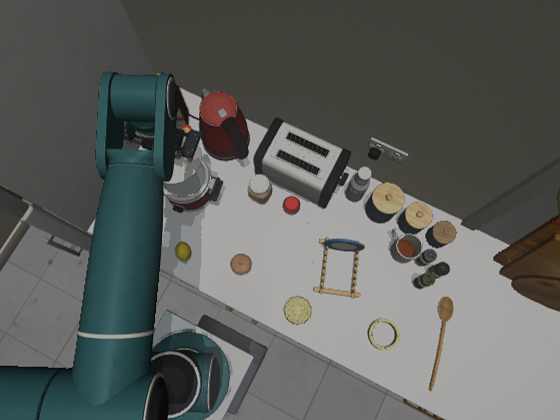

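>>> {"op": "send_rows", "data": {"deltas": [-0.012, 0.07, 0.01, 0, 0, 0.061, -1, -0.012, 0.07, 0.01, 0, 0, 0.061, -1, -0.012, 0.07, 0.01, 0, 0, 0.061, -1, -0.012, 0.07, 0.01, 0, 0, 0.061, -1, -0.012, 0.07, 0.01, 0, 0, 0.061, -1, -0.012, 0.07, 0.01, 0, 0, 0.061, -1, -0.012, 0.07, 0.01, 0, 0, 0.061, -1, -0.012, 0.07, 0.01, 0, 0, 0.061, -1, -0.012, 0.07, 0.01, 0, 0, 0.061, -1, -0.012, 0.07, 0.01, 0, 0, 0.061, -1, -0.012, 0.07, 0.01, 0, 0, 0.061, -1, -0.012, 0.07, 0.01, 0, 0, 0.061, -1]}}

```text
time_s: 24.25
tool_pos: [0.5316, 0.2968, 0.2915]
eef_rot: [0.999, 0.038, -0.001, 0.001]
contact_force: [0.5, -0.6, 0.4]
grip_width: 0.006
```

>>> {"op": "send_rows", "data": {"deltas": [0, 0, 0, 0, 0, 0.028, -1, 0, 0, 0, 0.0538, 0.0088, 0, -1, 0, 0, 0, 0.0538, 0.0088, 0, -1, 0, 0, 0, 0.0538, 0.0088, 0, -1, 0, 0, 0, 0.0538, 0.0088, 0, -1, 0, 0, 0, 0, 0, 0, -1]}}

```text
time_s: 24.75
tool_pos: [0.532, 0.2947, 0.2903]
eef_rot: [0.974, 0.06, -0.022, -0.217]
contact_force: [-0.6, 0.0, -0.2]
grip_width: 0.003
```

```bash
python3 - <<'E'
from h import *
s,R=st()
C=np.array([.5345,.284]);v=np.array([-.1616,.987]);u=np.array([.987,.1616]);d=s["tool_pos"][:2]-C;print("u,v",d@u,d@v)
c=camera("wrist");crop(c,0,0,560,420,1.4,"w22.png")
print(c["world_from_camera"][:3,3])
E
```

```text
t 24.75 tcp [0.532  0.2947 0.2903] x [ 0.992  0.126 -0.017] z [-0.069  0.421 -0.904] q [ 0.25 -0.1   1.59  0.44  1.61  0.15] F [-0.6  0.  -0.2] g 0.003
u,v -0.0007782105613584696 0.011016100509132702
[0.53324503 0.2999186  0.47544583]
```

View pics/w22.png

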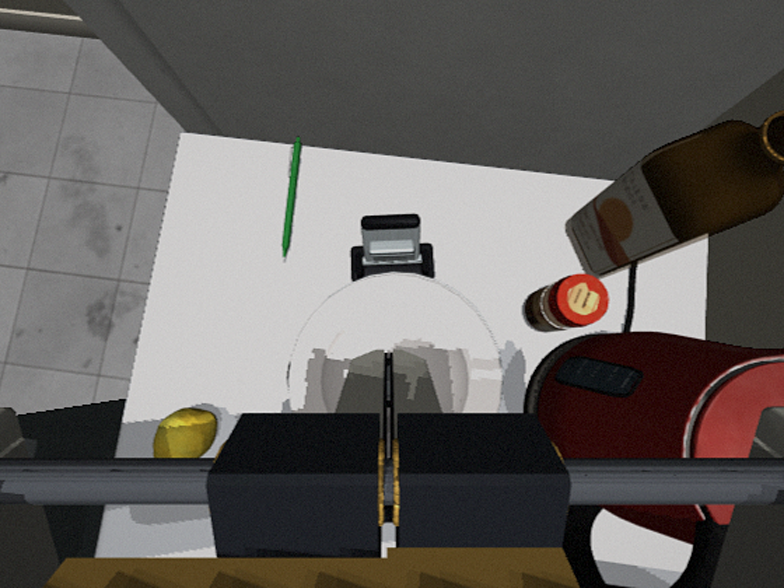

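>>> {"op": "send_rows", "data": {"deltas": [-0.031, 0.19, 0, 0, 0, 0, -1, -0.031, 0.19, 0, 0, 0, 0, -1, -0.031, 0.19, 0, 0, 0, 0, -1, -0.031, 0.19, 0, 0, 0, 0, -1, -0.031, 0.19, 0, 0, 0, 0, -1, 0, 0, -0.15, 0, 0, 0, -1, 0, 0, -0.15, 0, 0, 0, -1, 0, 0, -0.15, 0, 0, 0, -1, 0, 0, -0.15, 0, 0, 0, -1, 0, 0, 0, 0, 0, 0, -1]}}

```text
time_s: 25.63
tool_pos: [0.5068, 0.4395, 0.197]
eef_rot: [0.975, 0.062, -0.024, -0.212]
contact_force: [0.1, -0.3, -1.0]
grip_width: 0.008
```

```bash
python3 - <<'E'
from h import *
s,R=st()
C=np.array([.5345,.284]);v=np.array([-.1616,.987]);u=np.array([.987,.1616]);d=s["tool_pos"][:2]-C;print("u,v",d@u,d@v)
c=camera("wrist");crop(c,0,0,560,420,1.4,"w23.png")
c=camera("side");crop(c,170,80,370,230,4,"s23.png")
E
```

```text
t 25.63 tcp [0.5068 0.4395 0.197 ] x [ 0.991  0.131 -0.02 ] z [-0.073  0.411 -0.909] q [0.5  0.   1.64 0.42 1.37 0.31] F [ 0.1 -0.3 -1. ] g 0.008
u,v -0.0022568179923917048 0.15795391573636822
```

View pics/w23.png

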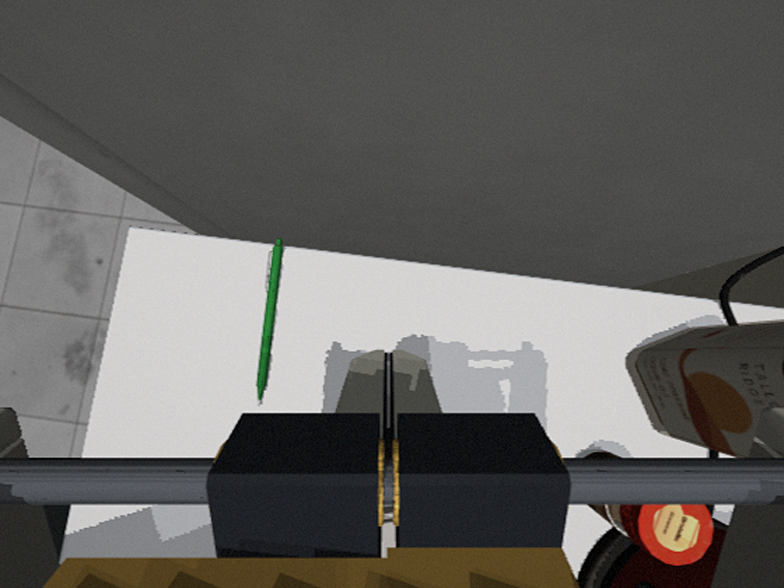

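View pics/s23.png

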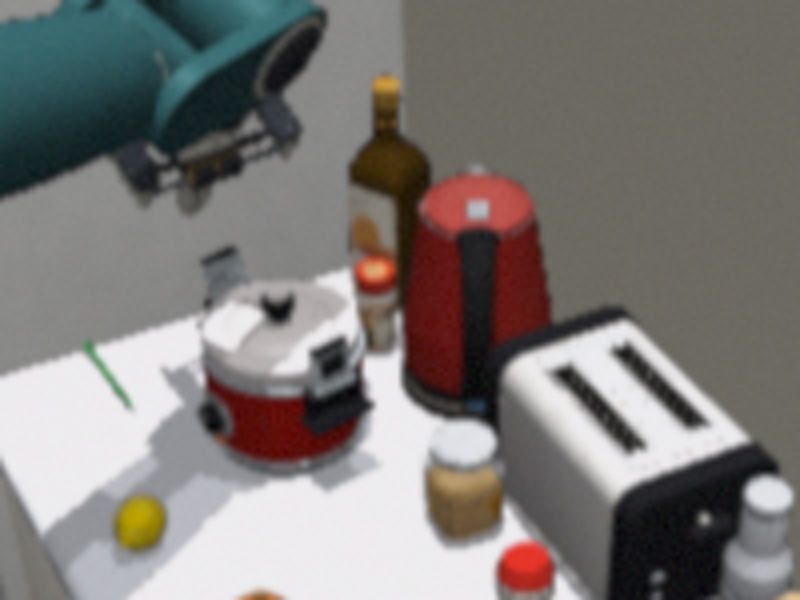

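>>> {"op": "send_rows", "data": {"deltas": [0.006, 0, -0.11, 0, 0, 0, -1, 0, 0, -0.11, 0, 0, 0, -1, 0, 0, -0.11, 0, 0, 0, -1, 0, 0, 0, 0, 0, 0, -1, 0.011, -0.066, 0, 0, 0, 0, -1, 0.011, -0.066, 0, 0, 0, 0, -1, 0.011, -0.066, 0, 0, 0, 0, -1, 0.008, -0.05, 0, 0, 0, 0, -1]}}

```text
time_s: 26.4
tool_pos: [0.516, 0.4027, 0.1557]
eef_rot: [0.974, 0.062, -0.02, -0.216]
contact_force: [-0.1, 0.3, 0.9]
grip_width: 0.003
```

>>> {"op": "send_rows", "data": {"deltas": [0.006, -0.03, 0, 0, 0, 0, -1, 0.006, -0.03, 0, 0, 0, 0, -1, 0, 0, 0, 0, 0, 0, -1]}}

```text
time_s: 26.65
tool_pos: [0.5172, 0.3938, 0.1538]
eef_rot: [0.974, 0.062, -0.021, -0.216]
contact_force: [-0.4, 4.7, 4.0]
grip_width: 0.006
```

```bash
python3 - <<'E'
from h import *
s,R=st()
C=np.array([.5345,.284]);v=np.array([-.1616,.987]);u=np.array([.987,.1616]);d=s["tool_pos"][:2]-C;print("u,v",d@u,d@v)
c=camera("side");crop(c,170,80,370,230,4,"s24.png")
E
```

```text
t 26.65 tcp [0.5172 0.3938 0.1538] x [ 0.991  0.129 -0.014] z [-0.068  0.418 -0.906] q [ 0.42 -0.    1.72  0.43  1.33  0.21] F [-0.4  4.7  4. ] g 0.006
u,v 0.0006789196334678928 0.11120014732065091
```

View pics/s24.png

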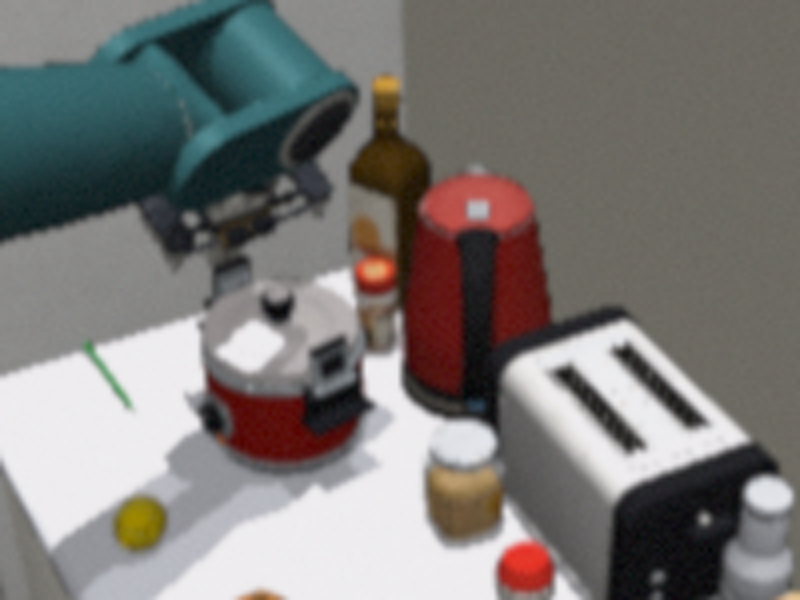

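>>> {"op": "send_rows", "data": {"deltas": [0.006, -0.033, 0, 0, 0, 0, -1, 0.006, -0.033, 0, 0, 0, 0, -1, 0, 0, 0, 0, 0, 0, -1]}}

```text
time_s: 26.95
tool_pos: [0.5172, 0.3897, 0.1548]
eef_rot: [0.973, 0.063, -0.022, -0.221]
contact_force: [-4.6, 60.5, -3.5]
grip_width: 0.004
```

```bash
python3 - <<'E'
from h import *
s,R=st()
c=camera("side");crop(c,190,120,300,210,6,"s25.png")
E
```

```text
t 26.95 tcp [0.5172 0.3897 0.1548] x [ 0.991  0.132 -0.015] z [-0.07   0.427 -0.901] q [ 0.41 -0.01  1.72  0.45  1.34  0.19] F [-4.6 60.5 -3.5] g 0.004
```

View pics/s25.png

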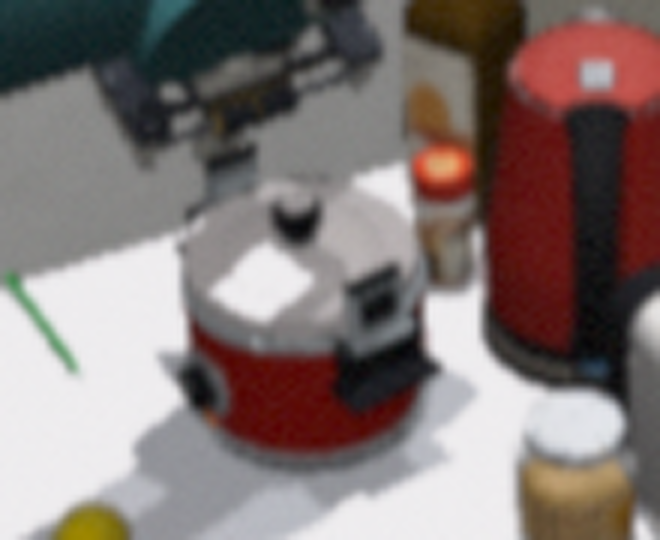

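>>> {"op": "send_rows", "data": {"deltas": [-0.012, 0.066, 0, 0, 0, 0, -1, -0.011, 0.066, 0, 0, 0, 0, -1, -0.011, 0.066, 0, 0, 0, 0, -1, -0.011, 0.066, 0, 0, 0, 0, -1, 0, 0, 0, 0, 0, 0, -1]}}

```text
time_s: 27.42
tool_pos: [0.5115, 0.425, 0.1527]
eef_rot: [0.974, 0.062, -0.022, -0.215]
contact_force: [0.1, 0.0, -0.1]
grip_width: 0.006
```

```bash
python3 - <<'E'
from h import *
s,R=st()
c=camera("side");crop(c,190,120,300,210,6,"s26.png")
E
```

```text
t 27.42 tcp [0.5115 0.425  0.1527] x [ 0.991  0.131 -0.015] z [-0.069  0.416 -0.907] q [0.47 0.02 1.7  0.43 1.31 0.25] F [ 0.1  0.  -0.1] g 0.006
```

View pics/s26.png

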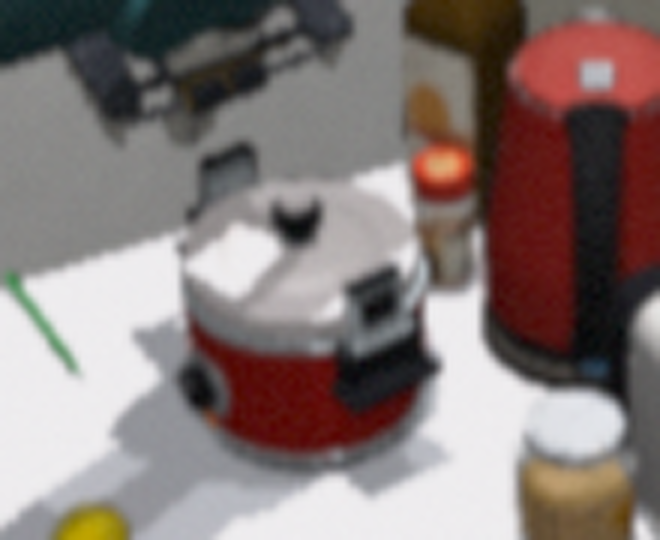

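>>> {"op": "send_rows", "data": {"deltas": [0, 0, 0.2, 0, 0, 0, -1, 0, 0, 0.2, 0, 0, 0, -1, 0, 0, 0.2, 0, 0, 0, -1, 0, 0, 0.2, 0, 0, 0, -1, 0.03, -0.2, 0.2, 0, 0, 0, -1, 0.03, -0.2, 0.2, 0, 0, 0, -1, 0.03, -0.25, 0, 0, 0, 0, -1, 0.03, -0.25, 0, 0, 0, 0, -1, 0.03, -0.25, 0, 0, 0, 0, -1, 0.03, -0.25, 0, 0, 0, 0, -1, 0, 0, 0, 0, 0, 0, -1]}}

```text
time_s: 28.38
tool_pos: [0.5395, 0.2099, 0.3313]
eef_rot: [0.975, 0.06, -0.021, -0.214]
contact_force: [0.5, 0.6, 1.0]
grip_width: 0.006
```

```bash
python3 - <<'E'
from h import *
s,R=st()
c=camera("wrist");crop(c,0,0,560,420,1.4,"w27.png",[(circ((.5345,.284),.08,.141,60),(0,255,0))])
crop(c,190,120,380,280,4,"w27b.png")
c=camera("top");cv2.imwrite("pics/t27.png",c["frame"])
c=camera("side");crop(c,190,120,300,210,6,"s27.png")
E
```

```text
t 28.38 tcp [0.5395 0.2099 0.3313] x [ 0.992  0.126 -0.015] z [-0.067  0.415 -0.907] q [ 0.1  -0.13  1.55  0.44  1.73  0.05] F [0.5 0.6 1. ] g 0.006
```

View pics/w27.png

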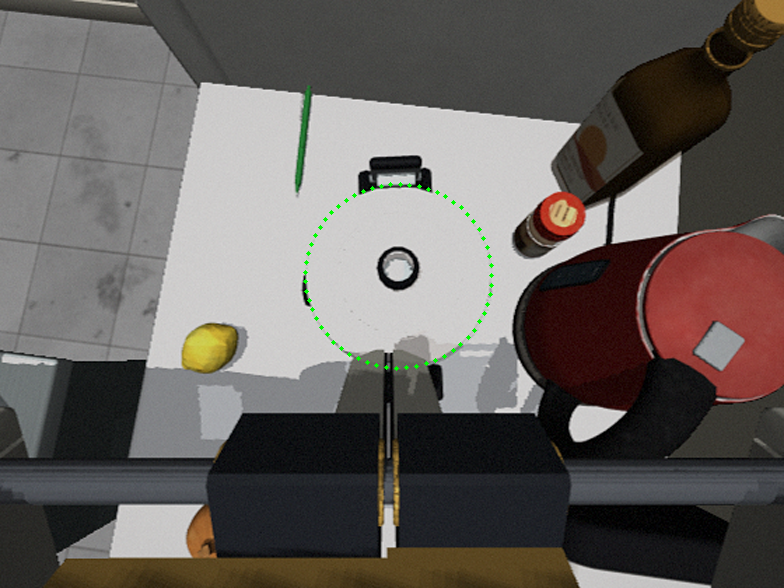

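View pics/s27.png

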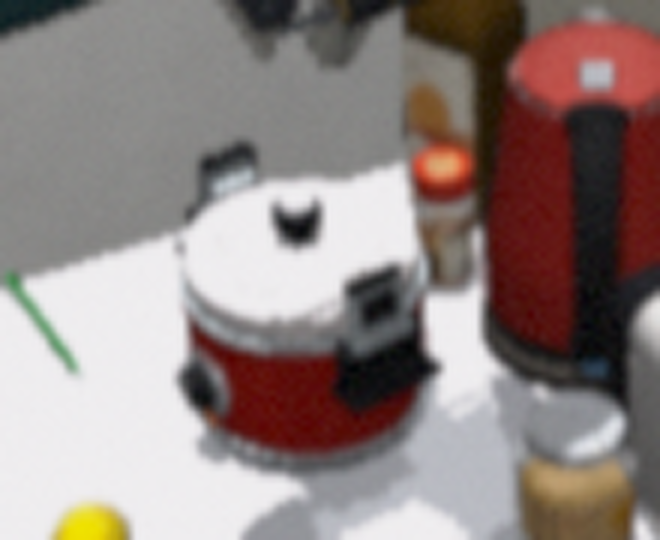

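View pics/t27.png

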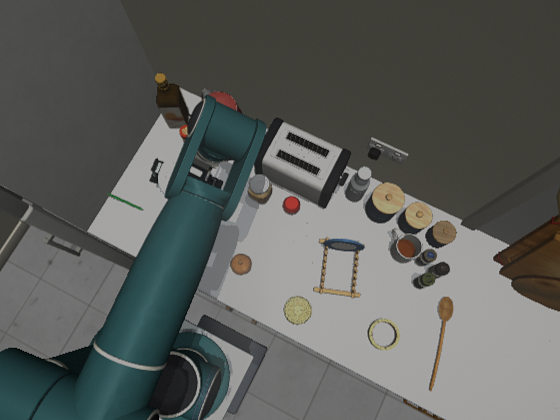

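>>> {"op": "send_rows", "data": {"deltas": [-0.06, -0.25, 0.02, 0, 0, 0, -1, -0.06, -0.25, 0.02, 0, 0, 0, -1, -0.06, -0.25, 0.02, 0, 0, 0, -1, -0.06, -0.25, 0.02, 0, 0, 0, -1, -0.06, -0.25, 0.02, 0, 0, 0, -1, -0.06, -0.25, 0.02, 0, 0, 0, -1, -0.06, -0.25, 0.02, 0, 0, 0, -1, -0.06, -0.25, 0.02, 0, 0, 0, -1, -0.06, -0.25, 0.02, 0, 0, 0, -1, 0, 0, 0, 0, 0, 0, -1]}}

```text
time_s: 29.37
tool_pos: [0.457, -0.126, 0.3584]
eef_rot: [0.975, 0.061, -0.022, -0.215]
contact_force: [0.2, 0.3, 0.0]
grip_width: 0.005
```

```bash
python3 - <<'E'
from h import *
from m import model
s,R=st()
C=(.5345,.284)
def tip(sg,th,yaw=.162):
    # angle from vertical: -23deg outward + th ; hinge r .094 z .12, length .05 approx
    a=np.radians(-23)+th
    # use calibrated: th=0 ->(.113,.166), th=.6->(.084,.169)
    r=.094-.05*np.sin(a);z=.12+.05*np.cos(a)
    v=np.array([-np.sin(yaw),np.cos(yaw)]);u=np.array([np.cos(yaw),np.sin(yaw)])
    return np.array([[*(np.array(C)+sg*r*v+x*u),z] for x in(-.022,-.011,0,.011,.022)])
for n,box,k in(("top",(120,130,260,230),5),("side",(190,120,300,210),6)):
    c=camera(n)
    crop(c,*box,k,n+"28.png")
    crop(c,*box,k,n+"28m.png",[(tip(g,t),col) for g in(1,-1) for t,col in((0,(255,0,0)),(.3,(0,255,255)),(.55,(0,0,255)))]+[(circ(C,.08,.141,60),(0,255,0))])
    cv2.imwrite(f"pics/{n}28f.png",c["frame"])
E
cd pics; python3 -c "
import cv2,numpy as np
a=cv2.imread('top28.png');b=cv2.imread('top28m.png');cv2.imwrite('T28.png',cv2.resize(np.vstack([a,b]),None,fx=.6,fy=.6))
a=cv2.imread('side28.png');b=cv2.imread('side28m.png');cv2.imwrite('S28.png',cv2.resize(np.hstack([a,b]),None,fx=.6,fy=.6))"
```

```text
dial [0.44982672 0.27240591 0.06      ]
t 29.37 tcp [ 0.457  -0.126   0.3584] x [ 0.992  0.128 -0.016] z [-0.068  0.416 -0.907] q [-0.53 -0.19  1.56  0.37  2.03 -0.53] F [0.2 0.3 0. ] g 0.005
```

View pics/T28.png

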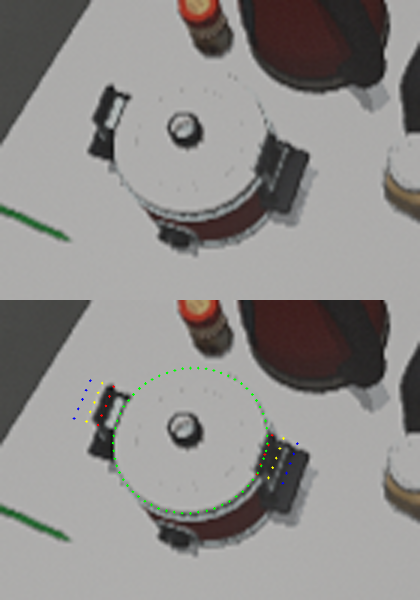

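View pics/S28.png

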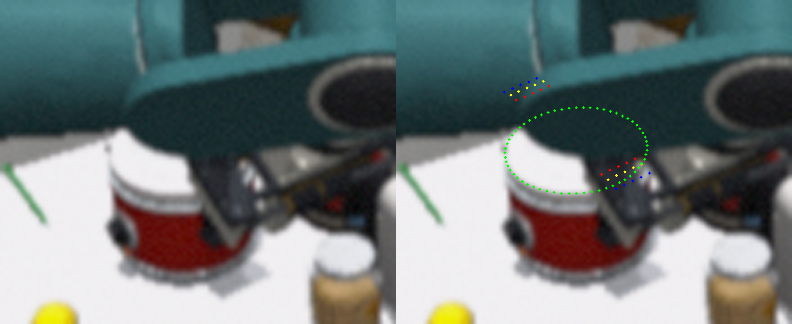

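View pics/top28f.png

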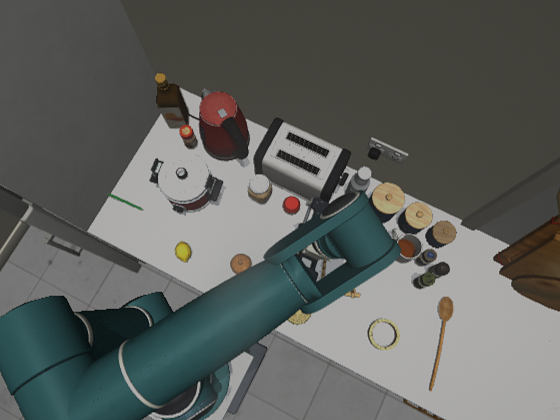

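```bash
python3 - <<'E'
from workcell import *
print(finish_job(),state()["time_s"])
E
```

```text
the job is handed in; nothing more can be done
the job is handed in; nothing more can be done
```

The slow cooker is closed up for carrying and the job is handed in at about 29.5 s. The lid is home and both clamps are in over it.

**What I did**
- **Clamps at the start:** both were already thrown back, so the mouth was clear and neither needed moving.
- **Lid to the worktop:** I took the lid out of the rack by its knob, turned it knob up, laid it flat on the worktop and let go.
- **Lid to the cooker:** I took it again by the knob from above, set it on the cooker and released it. The tool height at contact was 155.5 mm, against about 155 mm expected when seated.
- **Closing the clamps:** I pushed `clamp_b` and then `clamp_a` over centre with the closed fingers.

**Last checks**
- The lid's edge matches the seated outline in the wrist and top views.
- Both clamp tips lie at their closed position of about 0.55 rad in the top view.
- The other objects show no visible shift in the pictures, judged by eye. The rack and saucer were last seen in the view just before the final one.
- The arm stands clear of everything.

**What did not go cleanly**
- After `clamp_a` had closed, I kept pushing a little too far. The fingers pressed its lever against its stop and the wrist force read 60 N, so I backed off at once. I take this as finger contact, not gripper body, and the lever stayed closed and the lid did not move.
- While setting the lid, the wrist force showed about 13 N sideways. I relieved it before letting go.
- In the last side view the arm hid both clamps. The side view just before it, at 28.4 s, showed both leaning in.

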